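# Ease the tight block out of the dry-block heater

## Robot

A 6-joint arm with a two-finger parallel gripper is mounted at the origin on a cart in front of the work surface, level with it; the furniture and walls round the work are solid. World frame = base frame: x ahead of the robot, y to its left, z up, the work surface at z = 0. Lengths are in m, angles in degrees, forces in N, time in s.
With the tool pointing down it reaches from about 0.25 to 0.725 m from the base axis. Payload 9.7 kg.
Tool frame: the origin (TCP) lies between the finger pads; the fingertips stand 25 mm ahead of it and the grasp point (between the pads) lies 6 mm ahead of it; z points along the fingers, y is the line along which they close (so a half turn about z gives the same grasp; the last joint's range is limited). The gripper opens to 85 mm and grips with 20 to 120 N. Pads are 22 mm wide; open, the fingers measure 114 mm over their backs; the gripper's body (76 mm by 85 mm) begins 54 mm behind the grasp point. The pads swing forward as they close: fully open they stand 13 mm farther back than shut.
Start: joints at [67.323, 4.979, 10.078, 95.1, 0, 90], TCP at [0.212, 0.507, 0.256] pointing down, gripper open.
Joint ranges: [-179.16, 179.16], [-48.56, 103.87], [-65.8, 70.77], [-126.05, 130.52], [-82.76, 87.17], [-180, 180]. Speed limits (degrees/s): [127.2, 127.2, 147.25, 180, 180, 180].

## Interface

Orientations are given as [roll, pitch, yaw] about the fixed x, y, z axes, in that order (R = Rz(yaw) Ry(pitch) Rx(roll)).
In Python, from workcell import bot gives the robot as it stands.
- The arm moves only by the shell command python3 drive.py 'ROWS' [FORCE]. ROWS is a JSON object whose key "ticks" holds a list of rows, 1 to 5 of them, each of 5 numbers: dx, dy, dz in m, then a turn about the tool's z in degrees, then the finger opening in m; each row is the pose to reach, as a shift and turn from the pose commanded when the command began, along the tool's axes at that moment; what a row does not reach only later rows make up. A row lasts 1/12 s, in which the tool goes at most 0.0417 m and 7.16 degrees, less where a joint would pass 70% of its speed; a pose out of reach is approached as far as the arm can. The fingers move at their own pace and stop on an object; FORCE is the grip in N (left out, the last holds). Time passes only in rows, so rows that do not move let the fingers close. It prints the time, the measured TCP pose, the force, the opening and the grip force at its end. Input that does not fit is refused with a message, and nothing moves.
- bot.get_obs(): the state, without advancing time (a new reading comes with each control period).
- bot.camera(name): name is "scene" or "top" or "wrist"; returns the picture (384x512x3 uint8, blue, green, red); there is no depth.
- bot.camera_info(name): a dict with "mtx" (3x3 intrinsics, pixels), "extrinsics" (4x4, takes a point from camera to world coordinates). Camera axes: x right, y down, z forward; pixel columns grow to the right and rows downward; lengths in m; the calibration is good to about 2 mm. A picture is of the moment at which its call begins: read the wrist's pose just before it. camera_info takes no time and is no camera call; for the wrist camera it gives the pose at the moment of the call.
- bot.job_done(): hands the job in; it is judged then, once.
The state is a dict: "time": time; "q": joint angles; "qd": joint speeds; "joint_efforts": joint torques, N m; "ee_pos": TCP position; "tcp_rot": TCP orientation; "wrist_force": force on the tool from outside, world axes, zero at the start; "torque": the same for the moment, N m; "opening": finger opening in m; "grasp_force": force on a finger pad.
Only numpy, scipy, OpenCV 4.12 (cv2) and the standard library are available. Lean on these libraries where they do the work, as an engineer would, in place of code of your own. Each camera call takes 0.05 s, during which the arm holds its last target. There are 200 camera calls.

## Task

The aluminium block of the dry-block heater has to come out, but it sits tight: a straight pull only picks up the whole heater. First lift off the clear cover and hang it by its loop handle on the hook of the stand; then take the block by its bridge handle and rock it lengthwise, one end up and then the other, until both ends are free, and finish while still holding it level just clear above its well, about 2 cm over the heater's top. The heater must stay standing in its place on the bench, and the bottles and tubes standing round must not be knocked over or pushed about.

Things in the scene. Friction and masses are not known exactly. Their poses are not given: they have to be found in the camera images.
- heater: Dry-block heater, loose on rubber feet, 2.4 kg: white box with grey deck, 130 (x) x 220 (y) x 64 mm. Origin: centre of its underside; x from control panel to back, y along its length, z up. Deck (top face) at z = 64 mm. A plunger cover on the deck at either end (y = +-67 to 97 mm) stands 5 mm high.
- well (a point): Centre of the floor of the heater's well, 48 mm above the heater's underside. The well is 59 (x) x 92 (y) mm, 16 mm deep below the deck. In each end wall (+y and -y) a brass spring ball, radius 5 mm, centre 8.8 mm above the well floor, snaps over the block's foot and holds that end down with about 19 N; both together resist a straight pull by more than the heater weighs.
- block: Aluminium tube block in the well, 56 (x) x 80 (y) x 42 mm, about 0.45 kg, eight bores. Origin: centre of its underside; when seated it stands on the well floor, axes as the heater's. On top a black bridge handle: a bar along y, 10 mm thick (x), 82 mm long, 13 mm high (z = 72 to 85 mm), on two 8 mm posts at y = +-33 mm.
- block_grip (a point): Centre of the bar of the block's bridge handle, 78.5 mm above the block's underside.
- end_l (a point): Underside of the block's foot, a bead 5 mm high, at its +y end, 42 mm from its centre. This end pops free when lifted about 7 mm, past its ball, while the other foot stays on the well floor (turning about that foot, 0.15 rad in all, about 1.7 N m); the ball then springs under the foot and carries this end 12 mm above the well floor.
- end_r (a point): The same at the block's -y end.
- cover: Clear box-shaped cover with blue edges, open below, 90 (x) x 124 (y) x 80 mm, walls 3 mm, about 0.18 kg, loose on the heater's deck over the block, axes nearly as the heater's; the block's handle reaches 69 mm up into it. Origin: centre of its lower rim. On top a blue loop handle in its y-z plane.
- loop_bar (a point): Middle of the loop handle's round bar, 128 mm above the cover's lower rim: the bar runs along the cover's y, 9 mm thick, straight for 36 mm either side; legs at y = +-46 mm. The opening under it is 83 mm wide and 43 mm high.
- stand: Laboratory stand, fixed: grey base plate 200 (x) x 120 (y) x 12 mm, steel post 12 mm thick and 272 mm high at x = +75 mm, and a hook: a round rod 8 mm thick, its axis 200 mm above the bench, from the post along -x to x = -72 mm, where its tip turns up to z = 217 mm. Origin: centre of the underside of the base plate.
- hook_seat (a point): Top of the hook's rod where the loop should rest, 47 mm behind the tip and 100 mm in front of the post's axis; the rod runs along the stand's x axis.
- hook_tip (a point): Top of the hook's upturned tip.
- red_cap_bottle: Bystander: white reagent bottle with red cap, 60 mm wide, 148 mm high. Origin: centre of its underside, z up along it.
- tube_a: Bystander that does not move: standing 50 ml tube with blue cap, 34 mm wide, 114 mm high. Origin: centre of its underside.
- tube_b: Bystander: standing 50 ml tube with orange cap, 34 mm wide, 114 mm high. Origin: centre of its underside.

How it is judged (in metres and radians):
On the way, in this order (a step that is already met when the one before it is completed fails the run):
1. the cover hangs by its loop on the hook, let go (contact force between cover and stand above 0.8 N and distance between loop_bar and hook_seat below 0.05 m and height (world z) of loop_bar above 0.2 m and angle between cover's own z axis and vertical below 0.5 rad and contact force between cover and the fingers below 0.1 N), for 0.3 s.
2. one end of the block is rocked up past its spring ball while the other end is still down (((z of end_l in the frame of heater above 0.056 m and z of end_r in the frame of heater below 0.054 m) or (z of end_r in the frame of heater above 0.056 m and z of end_l in the frame of heater below 0.054 m))), for 0.05 s.
At the end, for the whole second after the job is handed in: The cover hangs by its loop on the hook, let go; the block is in the fingers alone, still, level within 0.15 rad, its underside 4 to 46 mm above the heater's deck, within 3 cm of the well's middle; the heater stands flat within 4 cm of where it stood (all of step 1 and z of block in the frame of heater between 0.068 and 0.11 m and horizontal distance between block and heater below 0.03 m and angle between block's own z axis and vertical below 0.15 rad and contact force between block and heater below 0.2 N and contact force between block and the fingers above 2 N and linear speed of block below 0.03 m/s and angle between heater's own z axis and vertical below 0.05 rad and height (world z) of heater below 0.005 m and distance of heater from where it was at the start of the episode below 0.04 m); the arm keeps its last pose, push and grip.
It fails at once if the heater is picked up or tipped with the block (height (world z) of heater above 0.012 m or angle between heater's own z axis and vertical above 0.12 rad).
It fails at once if the heater is dragged about (distance of heater from where it was at the start of the episode above 0.06 m).
It fails at once if the red-capped bottle or the orange-capped tube is knocked over or pushed about (angle between any of red_cap_bottle, tube_b's own z axis and vertical above 0.6 rad or distance of any of red_cap_bottle, tube_b from where it was at the start of the episode above 0.05 m).
It also fails if it takes over 51 s, if anything falls off the work surface, if the arm or the gripper's body presses on something with over 40 N, if the wrist force passes 120 N, or if a joint passes its speed limit or range.

## Working session

There is one attempt and no reset: what is moved stays moved. The work goes in short steps, Python scripts to look and compute and a shell command to move; the robot and the scene stay as the last step left them, time stands still between calls to the robot, and variables do not carry over. Pictures are saved under pics/ and viewed, at most 10 in all, crops included, and the job is handed in when it is done.

```bash
ls; mkdir -p pics; python3 - <<'E'
from workcell import bot
import cv2,numpy as np
o=bot.get_obs();print(o)
for n in("scene","top","wrist"):
    i=bot.camera_info(n);print(n,np.round(i["mtx"],2).tolist(),np.round(i["extrinsics"],4).tolist())
    cv2.imwrite(f"pics/{n}0.png",bot.camera(n))
a=cv2.imread("pics/scene0.png");b=cv2.imread("pics/top0.png")
E
```

```text
drive.py
pics
workcell.py
{'time': 0.0, 'q': array([ 6.73228070e+01,  5.00903407e+00,  1.00333694e+01,  9.50984741e+01,
       -1.42067077e-03,  9.00003227e+01]), 'qd': array([ 0.08179982,  0.04011605, -0.10115263,  0.0049785 ,  0.0160135 ,
        0.01488471]), 'joint_efforts': array([ 2.57714295e-03, -5.20384991e+01,  4.64806044e+01,  1.60905684e-02,
       -2.77890035e-05,  1.48983435e-05]), 'ee_pos': array([0.21197592, 0.50729515, 0.25559315]), 'tcp_rot': array([-1.79925861e+02,  1.42108709e-03,  1.57322486e+02]), 'wrist_force': array([1.36032649, 0.70454678, 0.70001155]), 'torque': array([-0.00190894,  0.02316342,  0.03695795]), 'grasp_force': 0.0, 'opening': 0.08550207232872989}
scene [[458.2, 0.0, 253.81], [0.0, 458.2, 189.62], [0.0, 0.0, 1.0]] [[0.7015, -0.3014, 0.6458, -0.5274], [-0.7127, -0.2958, 0.6361, -1.0171], [-0.0007, -0.9065, -0.4223, 0.7935], [0.0, 0.0, 0.0, 1.0]]
top [[464.07, 0.0, 259.12], [0.0, 464.07, 194.53], [0.0, 0.0, 1.0]] [[-0.0305, -0.8252, 0.564, -0.6118], [-0.9995, 0.0238, -0.0193, -0.0159], [0.0025, -0.5643, -0.8255, 1.7204], [0.0, 0.0, 0.0, 1.0]]
wrist [[278.44, 0.0, 253.33], [0.0, 278.44, 193.61], [0.0, 0.0, 1.0]] [[0.3863, 0.884, 0.2632, 0.1439], [0.9224, -0.3699, -0.1114, 0.5341], [-0.0012, 0.2858, -0.9583, 0.3725], [0.0, 0.0, 0.0, 1.0]]
```

View pics/scene0.png

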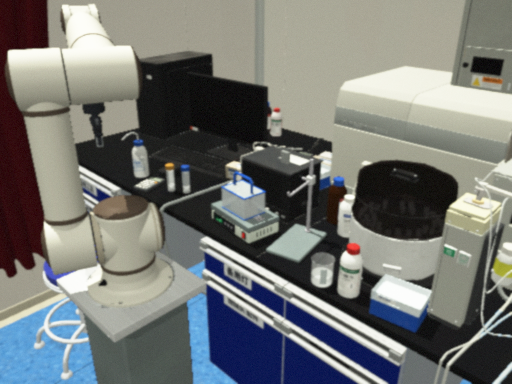

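View pics/top0.png

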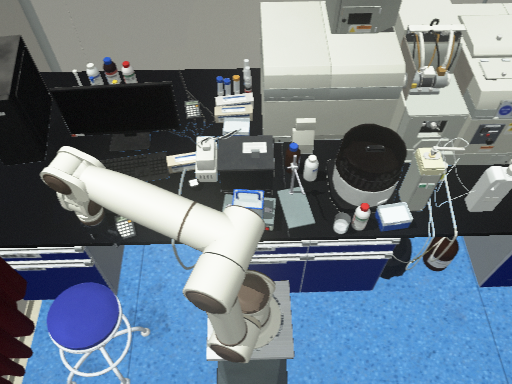

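The scene view shows the heater with its cover at about (245,215), the blue loop at (240,180), the stand's base at (297,242) with its post at (312,205), the red-cap bottle at (350,270), and the tubes at (170,178) and (186,178). In the top view the heater is at (248,205) and the stand's plate at (296,207). I'll zoom in next.

```bash
python3 - <<'E'
import cv2,numpy as np
a=cv2.imread("pics/scene0.png")[145:275,195:345];b=cv2.imread("pics/top0.png")[130:240,205:335]
cv2.imwrite("pics/sc.png",cv2.resize(a,None,fx=4.6,fy=4.6,interpolation=cv2.INTER_CUBIC))
cv2.imwrite("pics/tc.png",cv2.resize(b,None,fx=5,fy=5,interpolation=cv2.INTER_CUBIC))
E
```

```text
(no output)
```

View pics/sc.png

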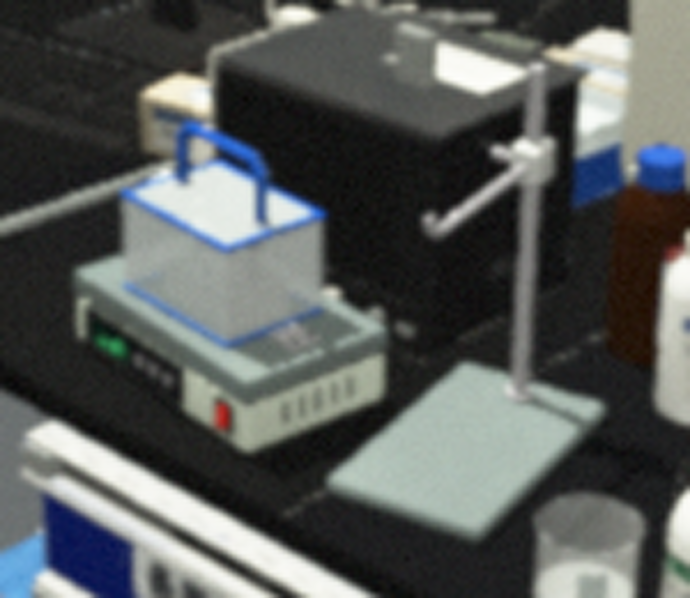

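View pics/tc.png

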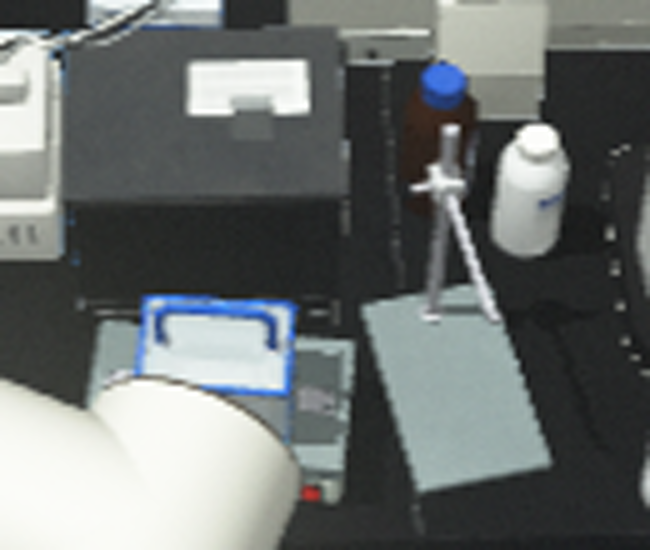

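The crops are clear. Scene crop: cover top corners at (123,192), (232,247) and (325,214), loop bar from (185,128) to (262,162), hook tip at (432,220). Top crop: loop bar from (160,313) to (275,313), plate corners at (363,308), (490,285), (552,463) and (418,492), hook tip near (492,315).

```bash
cat > h.py <<'E'
from workcell import bot
import cv2,numpy as np
from scipy.spatial.transform import Rotation as R
def ray(n,u,v,E=None):
    i=bot.camera_info(n);E=np.array(i["extrinsics"]) if E is None else E
    d=E[:3,:3]@np.linalg.inv(i["mtx"])@np.array([u,v,1.]);return E[:3,3],d/np.linalg.norm(d)
def plane(n,u,v,z,E=None):
    o,d=ray(n,u,v,E);return o+d*(z-o[2])/d[2]
def tri(r1,r2):
    A=np.zeros((3,3));b=np.zeros(3)
    for o,d in(r1,r2):
        P=np.eye(3)-np.outer(d,d);A+=P;b+=P@o
    x=np.linalg.solve(A,b);return x,[np.linalg.norm((np.eye(3)-np.outer(d,d))@(x-o)) for o,d in(r1,r2)]
def totool(dw):
    o=bot.get_obs();return R.from_euler('xyz',o['tcp_rot'],degrees=True).inv().apply(dw)
def stat():
    o=bot.get_obs();print(round(o['time'],2),o['ee_pos'].round(4),o['tcp_rot'].round(1),'F',o['wrist_force'].round(1),'T',o['torque'].round(2),'op',round(o['opening'],4),round(o['grasp_force'],1))
E
python3 - <<'E'
from h import *
np.set_printoptions(precision=4,suppress=True)
S=lambda x,y:(195+x/4.6,145+y/4.6)
T=lambda x,y:(205+x/5,130+y/5)
print("top via scene",[plane("scene",*S(*p),.144) for p in((123,192),(232,247),(325,214))])
print("top via top",[plane("top",*T(*p),.144) for p in((145,298),(298,303),(290,392))])
print("bar scene",[plane("scene",*S(*p),.194) for p in((185,130),(262,164))])
print("bar top",[plane("top",*T(*p),.194) for p in((160,313),(275,313))])
print("plate top",[plane("top",*T(*p),.012) for p in((363,308),(490,285),(552,463),(418,492))])
print("plate scene",[plane("scene",*S(*p),.012) for p in((328,483),(462,362),(605,408),(475,538))])
print("tip",tri(ray("scene",*S(432,218)),ray("top",*T(492,313))))
print("post top",tri(ray("scene",*S(537,68)),ray("top",*T(450,128))))
print("joint hook-post",tri(ray("scene",*S(530,165)),ray("top",*T(445,190))))
print("deck top",[plane("top",*T(*p),.064) for p in((97,322),(355,342))])
print("deck scene",[plane("scene",*S(*p),.064) for p in((385,340),(248,395),(78,275))])
print("bottle",plane("scene",350,295,0),"tubes",plane("scene",171,191,0),plane("scene",187,192,0))
E
```

```text
top via scene [array([0.4059, 0.0554, 0.144 ]), array([ 0.3976, -0.0681,  0.144 ]), array([ 0.4827, -0.0775,  0.144 ])]
top via top [array([0.4929, 0.0506, 0.144 ]), array([ 0.4842, -0.076 ,  0.144 ]), array([ 0.397 , -0.0663,  0.144 ])]
bar scene [array([0.4383, 0.0216, 0.194 ]), array([ 0.4341, -0.0617,  0.194 ])]
bar top [array([0.4429, 0.0365, 0.194 ]), array([ 0.4403, -0.0553,  0.194 ])]
plate top [array([ 0.5689, -0.139 ,  0.012 ]), array([ 0.5908, -0.2549,  0.012 ]), array([ 0.4029, -0.2923,  0.012 ]), array([ 0.3776, -0.1756,  0.012 ])]
plate scene [array([ 0.3744, -0.1838,  0.012 ]), array([ 0.5689, -0.1406,  0.012 ]), array([ 0.5891, -0.2587,  0.012 ]), array([ 0.3934, -0.2981,  0.012 ])]
tip (array([ 0.4243, -0.2265,  0.21  ]), [np.float64(6.229131598967987e-05), np.float64(6.229131598962302e-05)])
post top (array([ 0.5648, -0.1993,  0.268 ]), [np.float64(0.0009522290171160274), np.float64(0.0009522290171162009)])
joint hook-post (array([ 0.5594, -0.2004,  0.1961]), [np.float64(0.0008154174711236085), np.float64(0.0008154174711237179)])
deck top [array([0.5249, 0.0955, 0.064 ]), array([ 0.4976, -0.1265,  0.064 ])]
deck scene [array([ 0.482 , -0.1385,  0.064 ]), array([ 0.3574, -0.1238,  0.064 ]), array([0.3949, 0.0982, 0.064 ])]
bottle [ 0.3828 -0.4908  0.    ] tubes [0.4402 0.4096 0.    ] [0.4799 0.3555 0.    ]
```

```bash
python3 drive.py '{"ticks":[[-0.405,-0.366,-0.044,72,0.085],[-0.405,-0.366,-0.044,72,0.085],[-0.405,-0.366,-0.044,72,0.085],[-0.405,-0.366,-0.044,72,0.085],[-0.405,-0.366,-0.044,72,0.085]]}' 40; python3 -c "
from h import *
p=bot.get_obs()['ee_pos'];print(totool(np.array([.444,.013,.30])-p));stat()"
```

```text
time: 0.57
ee_pos: [0.3007, 0.3179, 0.2729]
tcp_rot: [-180.0, 0.0, 121.2]
wrist_force: [1.2, -0.7, 0.5]
opening: 0.0849
grasp_force: 0.0
[-0.33501914 -0.03534496 -0.02701822]
0.57 [0.3007 0.3179 0.2729] [-180.     0.   121.2] F [ 1.2 -0.7  0.5] T [ 0.05 -0.03 -0.02] op 0.0849 0.0
```

```bash
python3 drive.py '{"ticks":[[-0.335,-0.035,-0.027,36,0.085],[-0.335,-0.035,-0.027,36,0.085],[-0.335,-0.035,-0.027,36,0.085],[-0.335,-0.035,-0.027,36,0.085],[-0.335,-0.035,-0.027,36,0.085]]}'; python3 -c "
from h import *
p=bot.get_obs()['ee_pos'];print(totool(np.array([.444,.013,.30])-p));stat()"
```

```text
time: 0.98
ee_pos: [0.3903, 0.1302, 0.2899]
tcp_rot: [180.0, -0.0, 85.4]
wrist_force: [1.2, 1.0, 0.1]
opening: 0.0851
grasp_force: 0.0
[-0.11251768  0.06302077 -0.01010577]
0.98 [0.3903 0.1302 0.2899] [180.   -0.   85.4] F [1.2 1.  0.1] T [ 0.07 -0.02  0.04] op 0.0851 0.0
```

```bash
python3 drive.py '{"ticks":[[-0.113,0.063,-0.01,0,0.085],[-0.113,0.063,-0.01,0,0.085],[-0.113,0.063,-0.01,0,0.085],[-0.113,0.063,-0.01,0,0.085],[-0.113,0.063,-0.01,0,0.085]]}'; python3 -c "
from h import *
stat();E=bot.camera_info('wrist')['extrinsics'];np.save('E1.npy',E)
cv2.imwrite('pics/w1.png',bot.camera('wrist'))
cv2.imwrite('pics/s1.png',bot.camera('scene'))
cv2.imwrite('pics/t1.png',bot.camera('top'))
a=cv2.imread('pics/w1.png');s=cv2.imread('pics/t1.png')[130:260,205:335]
cv2.imwrite('pics/w1b.png',np.hstack([cv2.resize(a,(430,322)),cv2.resize(s,(322,322))]))"
```

```text
time: 1.4
ee_pos: [0.445, 0.0127, 0.2992]
tcp_rot: [-179.9, 0.0, 85.4]
wrist_force: [-0.3, 0.6, -0.2]
opening: 0.0851
grasp_force: 0.0
1.4 [0.445  0.0127 0.2992] [-179.9    0.    85.4] F [-0.3  0.6 -0.2] T [-0.    0.03  0.04] op 0.0851 0.0
```

View pics/w1b.png

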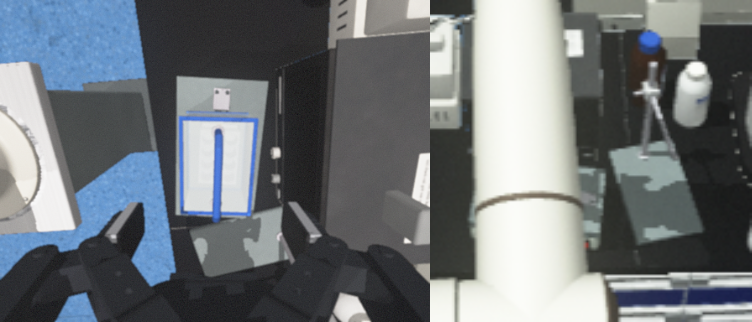

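The wrist picture (drawn at 0.84 scale) shows the cover's blue rim with corners (179,117), (257,118), (251,213) and (183,213), and the loop bar from (218,132) to (217,220), nearly centred between the fingers. The stand's plate is at the lower edge.

```bash
python3 - <<'E'
from h import *
np.set_printoptions(precision=4,suppress=True)
E=np.load('E1.npy');a=cv2.imread('pics/w1.png');k=512/430
h=cv2.cvtColor(a,cv2.COLOR_BGR2HSV);m=cv2.inRange(h,(108,150,60),(125,255,255))
m[:, :200]=0;m[:,315:]=0;m[:125]=0;m[270:]=0
for v in range(160,245,12):
    xs=np.flatnonzero(m[v,235:285])+235
    if len(xs): print(v,xs.min(),xs.max(),plane('wrist',(xs.min()+xs.max())/2,v,.1925,E))
ys,xs=np.nonzero(m);print(xs.min(),xs.max(),ys.min(),ys.max())
ys,xs=np.nonzero(m[:,245:275]);print('bar y',ys.min(),plane('wrist',260,132*k,.1925,E))
for p in((179,117),(257,118),(251,213),(183,213)):print('corner',plane('wrist',p[0]*k,p[1]*k,.144,E))
for p in((177,76),(268,81)):print('deck',plane('wrist',p[0]*k,p[1]*k,.064,E))
E
```

```text
160 257 262 [0.4516 0.0452 0.1925]
172 257 263 [0.4512 0.0353 0.1925]
184 257 263 [0.4505 0.0252 0.1925]
196 256 263 [0.4493 0.0148 0.1925]
208 256 262 [0.4481 0.0042 0.1925]
220 255 261 [ 0.4464 -0.0067  0.1925]
232 255 261 [ 0.4456 -0.0179  0.1925]
244 254 261 [ 0.4443 -0.0294  0.1925]
214 306 139 264
bar y 140 [0.4521 0.0475 0.1925]
corner [0.4089 0.0604 0.144 ]
corner [0.4981 0.0521 0.144 ]
corner [ 0.4871 -0.0691  0.144 ]
corner [ 0.3992 -0.062   0.144 ]
deck [0.401  0.1106 0.064 ]
deck [0.5292 0.0936 0.064 ]
```

```bash
python3 drive.py '{"ticks":[[0.006,0.0045,0.06,0,0.085],[0.006,0.0045,0.09,0,0.085],[0.006,0.0045,0.102,0,0.085],[0.006,0.0045,0.102,0,0.085],[0.006,0.0045,0.102,0,0.0]]}' 60; python3 drive.py '{"ticks":[[0,0,0,0,0],[0,0,0,0,0],[0,0,0,0,0],[0,0,0,0,0]]}'; python3 drive.py '{"ticks":[[0,0,-0.01,0,0],[0,0,-0.02,0,0],[0,0,-0.02,0,0]]}'
```

```text
time: 1.97
ee_pos: [0.4486, 0.0217, 0.1978]
tcp_rot: [-179.9, 0.0, 85.8]
wrist_force: [0.5, 0.3, 0.9]
opening: 0.0747
grasp_force: 0.0
time: 2.3
ee_pos: [0.4499, 0.0206, 0.1989]
tcp_rot: [179.9, -0.0, 85.7]
wrist_force: [0.7, -0.7, -0.4]
opening: 0.0252
grasp_force: 0.0
time: 2.55
ee_pos: [0.4501, 0.0205, 0.2203]
tcp_rot: [179.8, -0.0, 85.7]
wrist_force: [0.2, 0.3, -0.8]
opening: 0.0063
grasp_force: 58.5
```

```bash
python3 drive.py '{"ticks":[[0,0,0,0,0],[0,0,0,0,0]]}'; python3 -c "
from h import *
stat();a=bot.camera('wrist')[120:384,150:400];s=bot.camera('scene')[145:275,195:345]
cv2.imwrite('pics/g1.png',np.hstack([cv2.resize(a,(379,400)),cv2.resize(s,(400,400))]))"
```

```text
time: 2.72
ee_pos: [0.4495, 0.0204, 0.2177]
tcp_rot: [180.0, -0.0, 85.7]
wrist_force: [-0.2, 0.1, -1.1]
opening: 0.0064
grasp_force: 58.5
2.72 [0.4495 0.0204 0.2177] [180.   -0.   85.7] F [-0.2  0.1 -1.1] T [-0.   -0.06 -0.  ] op 0.0064 58.5
```

View pics/g1.png

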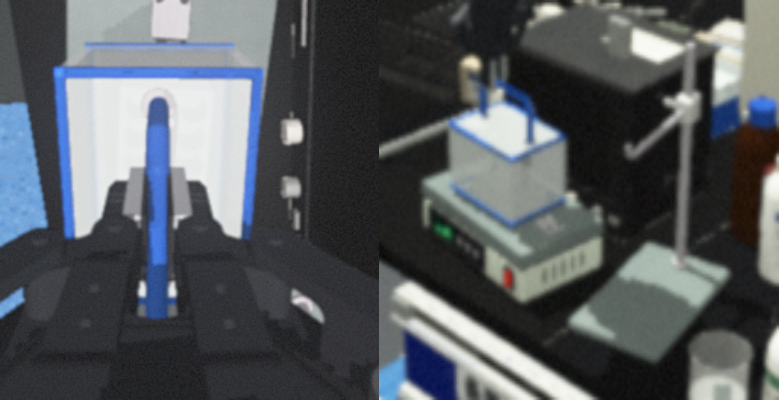

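The pads hold the bar, but only near its top, because the opening is 6 mm on a 9 mm bar. I'll go back down and regrip.

```bash
python3 drive.py '{"ticks":[[0,0,0.01,0,0.03],[0,0,0.021,0,0.03],[0,0,0.021,0,0.03],[0,0,0.021,0,0.03]]}'; python3 drive.py '{"ticks":[[0,0,0,0,0],[0,0,0,0,0],[0,0,0,0,0],[0,0,0,0,0],[0,0,0,0,0]]}'; python3 drive.py '{"ticks":[[0,0,-0.02,0,0],[0,0,-0.04,0,0],[0,0,-0.04,0,0],[0,0,-0.04,0,0]]}';python3 -c "
from h import *
stat();a=bot.camera('wrist');cv2.imwrite('pics/w2.png',a);np.save('E2.npy',bot.camera_info('wrist')['extrinsics']);s=bot.camera('scene');cv2.imwrite('pics/s2.png',s)
a=a[120:384,150:400];s=s[145:275,195:345]
cv2.imwrite('pics/g2.png',np.hstack([cv2.resize(a,(379,400)),cv2.resize(s,(400,400))]))"
```

```text
time: 3.15
ee_pos: [0.4488, 0.0204, 0.1955]
tcp_rot: [-179.9, 0.0, 85.7]
wrist_force: [-0.5, -0.1, 0.1]
opening: 0.0301
grasp_force: 0.0
time: 3.57
ee_pos: [0.4495, 0.0205, 0.1969]
tcp_rot: [180.0, -0.0, 85.7]
wrist_force: [-0.1, 0.4, -0.0]
opening: 0.0068
grasp_force: 58.3
time: 3.9
ee_pos: [0.4498, 0.0205, 0.2373]
tcp_rot: [179.9, -0.0, 85.7]
wrist_force: [-1.0, -0.2, -1.5]
opening: 0.0072
grasp_force: 58.6
3.9 [0.4498 0.0205 0.2373] [179.9  -0.   85.7] F [-1.  -0.2 -1.5] T [0.01 0.04 0.01] op 0.0072 58.6
```

View pics/g2.png

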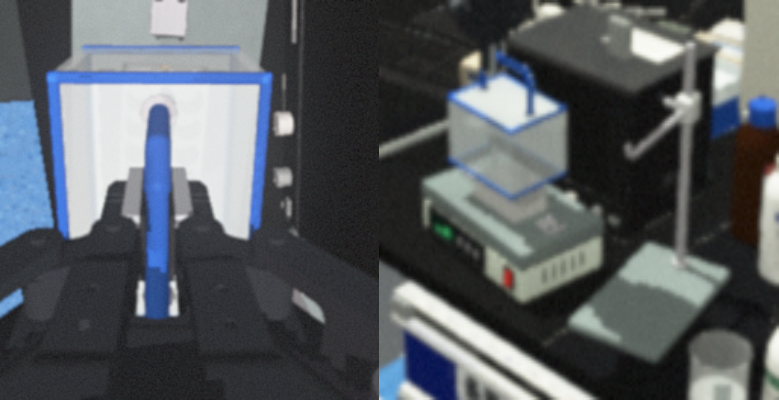

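The picture shows the cover level and lifted about 4 cm off the heater, with the bar held in the pads. Next I'll raise it, move back toward the robot, and then across to the front of the hook.

```bash
python3 drive.py '{"ticks":[[0,0,-0.03,0,0],[0,0,-0.055,0,0],[0,-0.04,-0.055,-5,0],[0,-0.08,-0.055,-10,0],[-0.02,-0.104,-0.055,-15.3,0]]}'; python3 drive.py '{"ticks":[[-0.04,0,0,0,0],[-0.08,0,0,0,0],[-0.12,0,0,0,0],[-0.12,0,0,0,0]]}'; python3 -c "
from h import *
stat();p=bot.get_obs()['ee_pos'];print(totool(np.array([.3457,-.2174,.292])-p))"
```

```text
time: 4.42
ee_pos: [0.342, 0.0098, 0.2907]
tcp_rot: [-179.9, -0.1, 101.4]
wrist_force: [-1.5, -0.6, -0.6]
opening: 0.007
grasp_force: 58.7
time: 4.75
ee_pos: [0.3671, -0.1146, 0.29]
tcp_rot: [-179.9, 0.1, 100.7]
wrist_force: [0.7, 0.6, -1.3]
opening: 0.0069
grasp_force: 58.9
4.75 [ 0.3671 -0.1146  0.29  ] [-1.799e+02  1.000e-01  1.007e+02] F [ 0.7  0.6 -1.3] T [ 0.18 -0.05 -0.03] op 0.0069 58.9
[-0.09700769 -0.0400989  -0.00179348]
```

```bash
python3 drive.py '{"ticks":[[0,-0.04,-0.002,0,0],[-0.03,-0.04,-0.002,0,0],[-0.07,-0.04,-0.002,0,0],[-0.097,-0.04,-0.002,0,0],[-0.097,-0.04,-0.002,0,0]]}'; python3 -c "
from h import *
stat();s=bot.camera('scene');t=bot.camera('top');cv2.imwrite('pics/s3.png',s);cv2.imwrite('pics/t3.png',t)
cv2.imwrite('pics/g3.png',np.hstack([cv2.resize(s[130:260,215:345],(400,400),interpolation=2),cv2.resize(t[140:240,235:335],(400,400),interpolation=2)]))"
```

```text
time: 5.17
ee_pos: [0.3465, -0.2157, 0.2918]
tcp_rot: [-179.9, -0.0, 100.8]
wrist_force: [-0.1, -0.0, -1.6]
opening: 0.007
grasp_force: 59.0
5.17 [ 0.3465 -0.2157  0.2918] [-179.9   -0.   100.8] F [-0.1 -0.  -1.6] T [ 0.11 -0.01  0.01] op 0.007 59.0
```

View pics/g3.png

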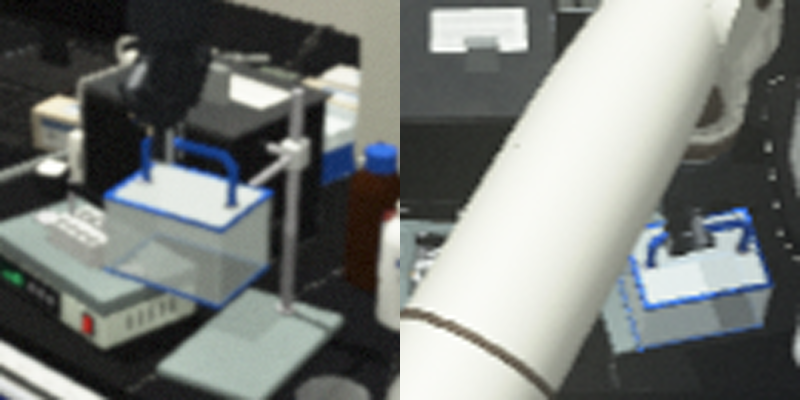

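The scene half shows the cover level at 60% of the hook's height above the plate, clear of the hook tip (hidden behind the loop near (245,185)). The top half shows it in front of the rod. I'll lower it.

```bash
python3 drive.py '{"ticks":[[0,0,0.03,0,0],[0,0,0.055,0,0],[0,0,0.055,0,0]]}'; python3 -c "
from h import *
stat();
print(plane('scene',215+150*.325,130+138*.325,.287),plane('scene',215+235*.325,130+155*.325,.287))
p=bot.get_obs()['ee_pos'];print(totool(np.array([.4585,-.1949,.237])-p))
s=bot.camera('scene');cv2.imwrite('pics/g4.png',cv2.resize(s[130:260,215:345],(520,520),interpolation=2))"
```

```text
time: 5.52
ee_pos: [0.3449, -0.2105, 0.234]
tcp_rot: [-179.7, -0.3, 101.1]
wrist_force: [-0.6, -0.3, -2.9]
opening: 0.0072
grasp_force: 59.0
5.52 [ 0.3449 -0.2105  0.234 ] [-179.7   -0.3  101.1] F [-0.6 -0.3 -2.9] T [ 0.08  0.06 -0.03] op 0.0072 59.0
[ 0.33677516 -0.20518067  0.287     ] [ 0.3617583  -0.28555967  0.287     ]
[-0.00641892  0.11446043 -0.00355801]
```

View pics/g4.png

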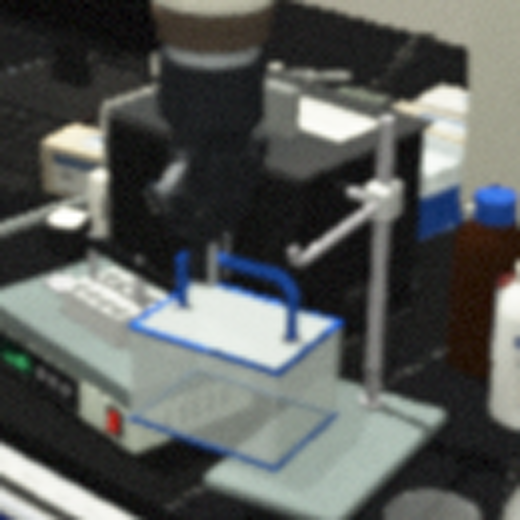

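The view shows the cover lowered in front of the hook, with the tip at (295,250) and the bar from (185,255) to (290,280). I'll insert it along the rod slowly.

```bash
python3 drive.py '{"ticks":[[0,0.015,0,0,0],[0,0.03,0,0,0],[0,0.045,0,0,0],[0,0.06,0,0,0],[0,0.06,0,0,0]]}'; python3 -c "
from h import *
p=bot.get_obs()['ee_pos'];print(totool(np.array([.4585,-.1949,.237])-p))
s=bot.camera('scene');t=bot.camera('top');cv2.imwrite('pics/g5.png',np.hstack([cv2.resize(s[150:230,235:335],(500,400),interpolation=2),cv2.resize(t[160:220,265:325],(300,300),interpolation=2)[:400] if 0 else cv2.resize(t[160:230,270:320],(290,400),interpolation=2)]))"
```

```text
time: 5.98
ee_pos: [0.4073, -0.2, 0.24]
tcp_rot: [179.9, 0.0, 101.1]
wrist_force: [-0.7, -0.3, -2.2]
opening: 0.0069
grasp_force: 59.0
[-0.0048971   0.05119587  0.00312738]
```

View pics/g5.png

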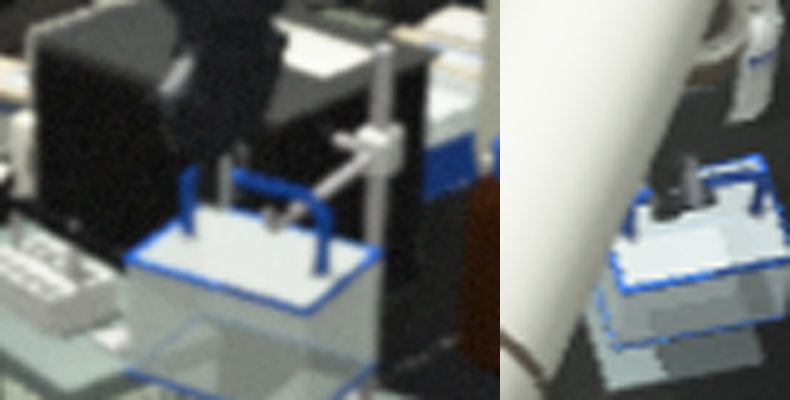

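The scene half shows the hook tip at (272,215) inside the loop opening, between the legs at x = 190 and 322, below the bar and above the cover's top, so the alignment is good. My 10 pictures are now used, so I'll work from numbers from here.

```bash
python3 drive.py '{"ticks":[[-0.004,0.012,0,0,0],[-0.004,0.024,0,0,0],[-0.004,0.036,0,0,0],[-0.004,0.048,0,0,0],[-0.004,0.057,0,0,0]]}'; python3 drive.py '{"ticks":[[0,0,0,0,0],[0,0,0.01,0,0],[0,0,0.018,0,0],[0,0,0.018,0,0]]}';python3 -c "
from h import *
stat()"
```

```text
time: 6.5
ee_pos: [0.4631, -0.1935, 0.2387]
tcp_rot: [180.0, -0.0, 101.0]
wrist_force: [-0.1, -0.4, -1.4]
opening: 0.0071
grasp_force: 59.0
time: 6.83
ee_pos: [0.4609, -0.1937, 0.2183]
tcp_rot: [-179.8, -0.1, 101.0]
wrist_force: [0.1, 0.1, -1.9]
opening: 0.0069
grasp_force: 59.0
6.83 [ 0.4609 -0.1937  0.2183] [-1.798e+02 -1.000e-01  1.010e+02] F [ 0.1  0.1 -1.9] T [ 0.08 -0.01 -0.02] op 0.0069 59.0
```

```bash
for i in 1 2 3; do python3 drive.py '{"ticks":[[0,0,0.0015,0,0],[0,0,0.002,0,0],[0,0,0.002,0,0]]}'|egrep 'ee_pos|wrist'; done
```

```text
ee_pos: [0.4617, -0.194, 0.2188]
wrist_force: [0.7, -0.1, -1.7]
ee_pos: [0.4619, -0.1939, 0.2167]
wrist_force: [1.1, -0.5, -1.6]
ee_pos: [0.4619, -0.1939, 0.2145]
wrist_force: [0.7, 0.1, -1.5]
```

```bash
for i in 1 2 3; do python3 drive.py '{"ticks":[[0,0,0.001,0,0],[0,0,0.002,0,0],[0,0,0.002,0,0]]}'|egrep 'ee_pos|wrist'; done
```

```text
ee_pos: [0.4619, -0.1939, 0.2125]
wrist_force: [-0.3, -0.3, -1.2]
ee_pos: [0.462, -0.1939, 0.2115]
wrist_force: [-2.4, 1.8, 6.3]
ee_pos: [0.462, -0.1939, 0.2107]
wrist_force: [-5.0, 3.2, 13.1]
```

```bash
python3 drive.py '{"ticks":[[0,0,-0.001,0,0],[0,0,-0.002,0,0],[0,0,-0.002,0,0]]}'|egrep 'ee_pos|wrist'; python3 - <<'E'
from h import *
cv2.imwrite('pics/s5.png',bot.camera('scene'))
E
python3 drive.py '{"ticks":[[0,0,0,0,0.02],[0,0,0,0,0.03],[0,0,0,0,0.04],[0,0,0,0,0.045]]}'; python3 - <<'E'
from h import *
b=bot.camera('scene');cv2.imwrite('pics/s6.png',b)
for n,a in(('before',cv2.imread('pics/s5.png')),('after',b)):
    h=cv2.cvtColor(a,cv2.COLOR_BGR2HSV);m=cv2.inRange(h,(105,120,60),(125,255,255));m[:140]=0;m[240:]=0;m[:,:240]=0;m[:,318:]=0
    ys,xs=np.nonzero(m);print(n,len(xs),xs.mean(),ys.mean(),xs.min(),xs.max(),ys.min(),ys.max())
E
```

```text
ee_pos: [0.462, -0.1939, 0.2116]
wrist_force: [-3.1, 1.5, 6.5]
time: 8.97
ee_pos: [0.4619, -0.1939, 0.2103]
tcp_rot: [-180.0, -0.0, 101.0]
wrist_force: [-0.5, -0.2, 0.0]
opening: 0.045
grasp_force: 0.0
before 200 293.275 196.095 271 317 185 230
after 179 294.9329608938547 197.06703910614524 269 317 185 231
```

```bash
python3 drive.py '{"ticks":[[0,0,-0.01,0,0.05],[0,0,-0.03,0,0.06],[0,0,-0.06,0,0.085],[0,0,-0.09,0,0.085],[0,0,-0.09,0,0.085]]}'; python3 - <<'E'
from h import *
np.set_printoptions(precision=4,suppress=True)
stat()
b=bot.camera('scene');cv2.imwrite('pics/s7.png',b);E=bot.camera_info('wrist')['extrinsics'];np.save('E7.npy',E);w=bot.camera('wrist');cv2.imwrite('pics/w7.png',w);cv2.imwrite('pics/t7.png',bot.camera('top'))
h=cv2.cvtColor(b,cv2.COLOR_BGR2HSV);m=cv2.inRange(h,(105,120,60),(125,255,255));m[:140]=0;m[240:]=0;m[:,:240]=0;m[:,318:]=0
ys,xs=np.nonzero(m);print(len(xs),xs.mean(),ys.mean(),xs.min(),xs.max(),ys.min(),ys.max())
for y in range(160,235,2):print(''.join('#' if v else '.' for v in m[y,255:320]))
h=cv2.cvtColor(w,cv2.COLOR_BGR2HSV);m=cv2.inRange(h,(105,140,60),(125,255,255))
n,l,s,c=cv2.connectedComponentsWithStats(m)
print([(s[i].tolist(),c[i].round(1)) for i in range(1,n) if s[i,4]>40])
E
```

```text
time: 9.43
ee_pos: [0.4627, -0.1942, 0.307]
tcp_rot: [179.6, 0.2, 101.0]
wrist_force: [1.0, -0.5, 1.1]
opening: 0.0848
grasp_force: 0.0
9.43 [ 0.4627 -0.1942  0.307 ] [179.6   0.2 101. ] F [ 1.  -0.5  1.1] T [-0.01 -0.08 -0.02] op 0.0848 0.0
270 293.53333333333336 195.56666666666666 270 317 184 230
.................................................................
.................................................................
.................................................................
.................................................................
.................................................................
.................................................................
.................................................................
.................................................................
.................................................................
.................................................................
.................................................................
.................................................................
........
[... 1161 characters left out ...]
..................
.................................................................
.................................................................
.................................................................
..............................................................#..
........................##.......................................
...........................####..................................
.................................................................
.................................................................
[([204, 148, 97, 75, 817], array([249. , 171.6])), ([207, 164, 90, 114, 1424], array([250.7, 235. ])), ([454, 223, 49, 39, 1362], array([477.6, 242.2]))]
```

```bash
python3 drive.py '{"ticks":[[0.184,0.021,0,18,0.085],[0.184,0.021,0,18,0.085],[0.184,0.021,0,18,0.085],[0.184,0.021,0,18,0.085],[0.184,0.021,0,18,0.085]]}'; python3 drive.py '{"ticks":[[0,0,0,0,0.085],[0,0,0,0,0.085]]}'>/dev/null; python3 - <<'E'
from h import *
np.set_printoptions(precision=4,suppress=True)
print('bar',plane('scene',283,187,.21),plane('scene',308,194,.21))
stat()
E=bot.camera_info('wrist')['extrinsics'];np.save('E8.npy',E);w=bot.camera('wrist');cv2.imwrite('pics/w8.png',w);cv2.imwrite('pics/s8.png',bot.camera('scene'));cv2.imwrite('pics/t8.png',bot.camera('top'))
# expected pixel of handle centre
i=bot.camera_info('wrist')
def proj(p):
    q=np.linalg.inv(E)@np.r_[p,1];q=i['mtx']@q[:3];return q[:2]/q[2]
for p in((.448,-.01,.127),(.454,.03,.133),(.443,-.05,.133),(.525,.09,.064),(.40,.105,.064)):print(p,proj(p))
g=cv2.cvtColor(w,cv2.COLOR_BGR2GRAY)[80:300,200:330]
for r in g[::6,::4]:print(' '.join('%3d'%v for v in r))
E
```

```text
time: 10.0
ee_pos: [0.4463, -0.0067, 0.2998]
tcp_rot: [-179.9, -0.0, 83.0]
wrist_force: [0.2, -0.4, -0.5]
opening: 0.0848
grasp_force: 0.0
bar [ 0.4408 -0.1886  0.21  ] [ 0.4551 -0.274   0.21  ]
10.17 [ 0.447  -0.0081  0.2999] [-179.9    0.    83.2] F [ 0.1 -0.5 -0.3] T [ 0.04  0.05 -0.01] op 0.0848 0.0
(0.448, -0.01, 0.127) [255.4877 181.5987]
(0.454, 0.03, 0.133) [256.7791 144.1987]
(0.443, -0.05, 0.133) [255.2716 218.7409]
(0.525, 0.09, 0.064) [310.1438  79.0892]
(0.4, 0.105, 0.064) [203.2306  79.144 ]
 49 162 171 172 174 172 176 176 177 174 178 174 175 178 174 176 178 176 176 172 175 177 173 174 174 172 171 169 162  48  49  50 125
 48 162 175 176 177 177 178 174 172 174 174 173 176 171 169 181 181 165 166 175 173 173 175 173 171 171 173 172 151  40  50  42 131
 51 145 176 173 176 174 174 176 173 174 176 176 185 121 229 229 123 169 171 175 171 176 175 174 172 172 168 167 151  51  46  45 126
 51 139 172 173 176 175 174 176 174 179 178 174 196 226 228 229 230 163 175 175 172 172 176 175 174 171 173 162 114  51  54  77 108
 58 131 170 174 174 173 172 169 174 176 176 177 198 225 227 2
[... 3594 characters left out ...]
 110 111 101  91  95  95 156 156 154 157
149 112  47  49  46  47  48  50 112 111 112 108 111 108 108 104 106 110 113 111  97  80  83 121 143 149 149  91  93 156 159 159 156
151 141  49  48  48  53  54  42  88 108 105 109 110 108 110 101  80  95 131 146 149 152 150 155 157 155 153  95 100 154 158 154 156
155 159  54  45  52  43  41  50  43 112 157  94 103 131 147 154 155 155 152 154 154 153 151 157 155 154 152 142 128 154 155 157 158
150 156  95  44  46  46  50  46  52  85 175 150 167 157 152 151 156 151 154 153 156 156 152 153 154 152 152 160 145 157 154 164 161
152 149 140  45  46  44  46  51  45  46 157 155 156 149 157 153 153 153 156 150 153 152 152 151 150 156 156 157 159 175 168 170 168
```

```bash
python3 - <<'E'
from h import *
np.set_printoptions(precision=4,suppress=True)
E=np.load('E8.npy');w=cv2.imread('pics/w8.png');g=cv2.cvtColor(w,cv2.COLOR_BGR2GRAY)
m=np.zeros_like(g);m[140:222,246:274]=(g[140:222,246:274]<105)*255
n,l,s,c=cv2.connectedComponentsWithStats(m);k=1+np.argmax(s[1:,4]);print(s[k],c[k])
for v in range(146,222,5):
    xs=np.flatnonzero(l[v]==k)
    if len(xs):print(v,xs.min(),xs.max(),plane('wrist',xs.mean(),v,.133,E)[:2])
ys,xs=np.nonzero(l==k)
print('ends',plane('wrist',xs[ys==ys.min()].mean(),ys.min(),.133,E),plane('wrist',xs[ys==ys.max()].mean(),ys.max(),.133,E))
# deck corners and block corners (silhouette of deck)
for u,v in((203,80),(313,83)):print('deck',plane('wrist',u,v,.064,E))
for v in(110,150,190,230):
    r=g[v].astype(int);a=[u for u in range(196,330) if r[u]>110];e=[u for u in range(280,325) if r[u]>110 and r[u+2]<100]
    print(v,a[0],e[:1],plane('wrist',a[0],v,.064,E)[:2],plane('wrist',e[0]+.5,v,.064,E)[:2] if e else '')
for vv in range(60,90):
    print(vv,g[vv,240],g[vv,220],end=' ; ')
print()
print('bottom',[ (v,g[v,230]) for v in range(236,252)])
E
```

```text
[251 151  12  66 490] [257.4061 182.4061]
151 254 261 [0.4531 0.0232]
156 254 261 [0.4533 0.018 ]
161 254 261 [0.4528 0.0129]
166 254 261 [0.4522 0.0077]
171 254 261 [0.4515 0.0025]
176 254 261 [ 0.4509 -0.0028]
181 254 261 [ 0.4503 -0.0081]
186 254 261 [ 0.4497 -0.0135]
191 254 261 [ 0.4491 -0.0189]
196 254 261 [ 0.4484 -0.0245]
201 254 260 [ 0.4472 -0.03  ]
206 252 261 [ 0.446  -0.0355]
211 253 261 [ 0.447  -0.0414]
216 258 261 [ 0.448  -0.0474]
ends [0.4531 0.0232 0.133 ] [ 0.448  -0.0474  0.133 ]
deck [0.3996 0.1041 0.064 ]
deck [0.5281 0.0853 0.064 ]
110 204 [310] [0.395  0.0705] [0.5233 0.0551]
150 206 [307] [0.3893 0.0225] [0.5166 0.0072]
190 207 [305] [ 0.3818 -0.0295] [ 0.5106 -0.045 ]
230 196 [302] [ 0.3572 -0.0842] [ 0.5027 -0.1016]
60 49 50 ; 61 49 49 ; 62 48 45 ; 63 51 50 ; 64 53 49 ; 65 50 50 ; 66 46 50 ; 67 50 53 ; 68 48 52 ; 69 51 48 ; 70 60 49 ; 71 47 53 ; 72 45 52 ; 73 50 63 ; 74 110 113 ; 75 157 159 ; 76 178 178 ; 77 180 178 ; 78 181 173 ; 79 176 175 ; 80 178 172 ; 81 179 173 ; 82 174 175 ; 83 176 176 ; 84 175 178 ; 85 176 176 ; 86 174 177 ; 87 176 172 ; 88 176 177 ; 89 175 173 ; 
bottom [(236, np.uint8(176)), (237, np.uint8(179)), (238, np.uint8(180)), (239, np.uint8(175)), (240, np.uint8(176)), (241, np.uint8(178)), (242, np.uint8(175)), (243, np.uint8(170)), (244, np.uint8(131)), (245, np.uint8(81)), (246, np.uint8(60)), (247, np.uint8(48)), (248, np.uint8(56)), (249, np.uint8(53)), (250, np.uint8(51)), (251, np.uint8(57))]
```

```bash
python3 - <<'E'
from h import *
np.set_printoptions(precision=4,suppress=True,linewidth=200)
E=np.load('E8.npy');w=cv2.imread('pics/w8.png');g=cv2.cvtColor(w,cv2.COLOR_BGR2GRAY)
print('deck ends',plane('wrist',255,74.3,.064,E),plane('wrist',235,244.3,.064,E),plane('wrist',255,244.3,.064,E))
print('block corners top z.09')
print(g[128:160:2,232:286:3]);print(g[196:228:2,232:286:3])
E
```

```text
deck ends [0.4612 0.1029 0.064 ] [ 0.4075 -0.1121  0.064 ] [ 0.4353 -0.1154  0.064 ]
block corners top z.09
[[170 169 170 169 166 156 159 156 158 160 157 157 156 160 162 159 157 158]
 [164 125 132 136 129 129 124 127 151 150 135 133 136 130 136 139 141 160]
 [160  98 133 136 138 136 134 128 154 152 131 129 130 132 132 128  93 154]
 [160 110 146 200 213 208 154 152 175 171 174 158 159 197 194 157  94 162]
 [162 171 182 185 175 172 172 171 172 175 172 172 168 173 176 173 131 159]
 [168 243 240 242 240 238 239 238 236 233 227 225 229 239 240 234 230 161]
 [176 245 242 220 215 238 244 242 158 146 215 236 234 225 240 242 244 165]
 [168 244 204 151 150 178 242 223  59  60 169 234 168 149 166 234 243 162]
 [170 241 146 148 149 142 228 201  67  73 136 202 149 146 150 175 243 162]
 [174 237 129 150 147 149 200 180 160 192 139 170 143 146 152 132 242 162]
 [172 234 124 150 147 148 189 174 218 227 139 156 149 146 147 124 237 161]
 [171 239 131 144 151 145 213 179 190 204 143 165 148 143 143 159 240 160]
 [172 243 190 145 159 167 236 181  88 102 128 219 152 158 156 212 242 159]
 [175 244 237 200
[... 709 characters left out ...]
172 169 163 161 170 169]
 [170 171 172 176 176 177 172 102 230 178 105 165 175 172 173 174 175 171]
 [176 173 171 171 174 178 175  92 170 106 103 163 175 170 175 174 174 174]
 [173 174 173 175 177 173 173 122  73  59 104 168 169 175 176 172 175 173]
 [174 167 171 173 173 168 167 164 131  97 106 163 168 175 175 173 174 176]
 [173 172 173 176 174 193 221 221 199 134 139 158 166 173 172 174 174 170]
 [172 175 174 176 177 199 222 224 209 166 171 162 166 173 174 175 175 171]
 [175 173 174 174 173 188 221 223 218 223 225 165 171 176 173 172 172 171]
 [176 180 178 177 174 197 223 224 224 225 224 170 167 172 174 172 175 175]
 [178 176 174 175 173 198 222 225 227 226 225 173 171 171 172 174 174 173]]
```

```bash
python3 drive.py '{"ticks":[[-0.024,0.003,0.04,0,0.06],[-0.024,0.003,0.08,0,0.05],[-0.024,0.003,0.12,0,0.045],[-0.024,0.003,0.15,0,0.045],[-0.024,0.003,0.1675,0,0.045]]}' 30; python3 drive.py '{"ticks":[[0,0,0,0,0.04],[0,0,0,0,0.03],[0,0,0,0,0],[0,0,0,0,0],[0,0,0,0,0]]}';python3 drive.py '{"ticks":[[0,0,0,0,0],[0,0,0,0,0]]}'; python3 -c "
from h import *
stat()"
```

```text
time: 10.73
ee_pos: [0.4456, -0.0347, 0.1287]
tcp_rot: [-179.7, 0.0, 82.9]
wrist_force: [0.1, 0.8, 0.3]
opening: 0.0453
grasp_force: 0.0
time: 11.15
ee_pos: [0.4482, -0.0339, 0.1349]
tcp_rot: [179.9, 0.0, 83.0]
wrist_force: [-1.4, -3.6, 5.3]
opening: 0.0094
grasp_force: 33.7
time: 11.32
ee_pos: [0.4482, -0.0339, 0.1349]
tcp_rot: [179.8, 0.1, 83.0]
wrist_force: [-1.3, -3.0, 6.0]
opening: 0.0093
grasp_force: 33.9
11.32 [ 0.4482 -0.0339  0.1349] [1.798e+02 1.000e-01 8.300e+01] F [-1.3 -3.   6. ] T [-0.68  0.36  0.02] op 0.0093 33.9
```

```bash
for i in 1 2 3; do python3 drive.py '{"ticks":[[-0.001,0,0,0,0],[-0.002,0,0,0,0],[-0.002,0,0,0,0]]}'|egrep 'ee_pos|wrist_f'; done; python3 -c "
from h import *
stat()"
```

```text
ee_pos: [0.4482, -0.0347, 0.1349]
wrist_force: [-1.1, 4.3, 6.1]
ee_pos: [0.4481, -0.0364, 0.135]
wrist_force: [0.7, 7.1, 6.8]
ee_pos: [0.4479, -0.0381, 0.1351]
wrist_force: [0.6, 8.5, 7.9]
12.07 [ 0.4479 -0.0381  0.1351] [179.8  -0.2  83.1] F [0.6 8.5 7.9] T [ 2.   -0.   -0.04] op 0.0097 34.1
```

```bash
for i in 1 2 3; do python3 drive.py '{"ticks":[[-0.001,0,0,0,0],[-0.002,0,0,0,0],[-0.002,0,0,0,0]]}'|egrep 'ee_pos|wrist_f'; done; python3 -c "
from h import *
stat()
E=bot.camera_info('wrist')['extrinsics'];np.save('E9.npy',E);cv2.imwrite('pics/w9.png',bot.camera('wrist'));s=bot.camera('scene');cv2.imwrite('pics/s9.png',s)
a=cv2.imread('pics/s8.png')
# heater shift: compare red switch and deck in scene
for n,x in(('s8',a),('s9',s)):
    h=cv2.cvtColor(x,cv2.COLOR_BGR2HSV);m=cv2.inRange(h,(0,150,90),(8,255,255))|cv2.inRange(h,(172,150,90),(180,255,255));m[:220]=0;m[250:]=0;m[:,:230]=0;m[:,260:]=0
    ys,xs=np.nonzero(m);print(n,len(xs),xs.mean(),ys.mean())
"
```

```text
ee_pos: [0.4478, -0.0397, 0.1352]
wrist_force: [1.1, 11.0, 7.1]
ee_pos: [0.4475, -0.0421, 0.1353]
wrist_force: [-0.2, 5.6, 8.8]
ee_pos: [0.4472, -0.0445, 0.1353]
wrist_force: [-0.6, 5.2, 8.8]
12.82 [ 0.4472 -0.0445  0.1353] [179.8  -0.2  83. ] F [-0.6  5.2  8.8] T [ 1.36  0.12 -0.1 ] op 0.0091 34.6
s8 13 243.0 235.30769230769232
s9 12 243.08333333333334 235.16666666666666
```

```bash
cat > flow.py <<'E'
from h import *
import sys
def flow(f0,f1,box):
    a,b=[cv2.cvtColor(cv2.imread(f'pics/{f}.png'),cv2.COLOR_BGR2GRAY) for f in(f0,f1)]
    m=np.zeros_like(a);u0,v0,u1,v1=box;m[v0:v1,u0:u1]=255
    p=cv2.goodFeaturesToTrack(a,25,.02,4,mask=m)
    q,st,e=cv2.calcOpticalFlowPyrLK(a,b,p,None,winSize=(9,9),maxLevel=1)
    for x,y,s,r in zip(p[:,0],q[:,0],st[:,0],e[:,0]): print(x.round(0),(y-x).round(1),int(s),round(float(r),1))
flow(sys.argv[1],sys.argv[2],[int(v) for v in sys.argv[3:7]])
E
python3 flow.py s8 s9 218 190 262 218; echo; python3 flow.py s8 s9 205 205 280 245
```

```text
[249. 207.] [ 1.1 -0.2] 1 11.4
[256. 205.] [1.3 0.6] 1 10.2
[238. 198.] [ 1.3 -0.3] 1 14.2
[227. 200.] [-0. -0.] 1 2.4
[238. 193.] [ 1.1 -0.4] 1 12.8
[250. 201.] [0.6 1.6] 1 44.1
[254. 217.] [29.6 -8.8] 1 50.3
[249. 194.] [1.6 4. ] 1 41.2
[260. 217.] [-9.5  2.7] 1 40.4
[259. 213.] [40.9 70.9] 1 134.9
[246. 203.] [-3.7 -3.4] 1 18.3
[233. 202.] [ 1.5 -0.7] 1 10.7
[232. 198.] [ 1.4 -0.5] 1 9.7
[241. 207.] [1.4 0.1] 1 5.8
[248. 217.] [1.4 0.8] 1 15.0
[258. 201.] [1.  0.4] 1 9.7
[230. 207.] [ 1.3 -0.4] 1 3.1
[222. 214.] [-0.1 -0. ] 1 2.2

[269. 206.] [-0.1 -0. ] 1 2.7
[236. 226.] [-0. -0.] 1 1.9
[249. 207.] [ 1.1 -0.2] 1 11.4
[212. 218.] [-0.  0.] 1 1.9
[242. 230.] [0. 0.] 1 1.9
[240. 235.] [0. 0.] 1 1.9
[256. 205.] [1.3 0.6] 1 10.2
[275. 242.] [10.6 -6.8] 1 21.1
[269. 210.] [-0. -0.] 1 4.5
[215. 213.] [-0.  0.] 1 2.0
[279. 229.] [0. 0.] 1 3.0
[220. 220.] [-0. -0.] 1 2.0
[212. 208.] [-0.  0.] 1 1.9
[235. 233.] [0. 0.] 1 2.1
[264. 207.] [0. 0.] 1 2.4
[254. 217.] [29.6 -8.8] 1 50.3
[245. 240.] [-0.  0.] 1 2.2
[269. 221.] [-0.7 -5.4] 1 8.7
[260. 217.] [-9.5  2.7] 1 40.4
[206. 236.] [ 0. -0.] 1 2.5
[259. 213.] [40.9 70.9] 1 134.9
[269. 226.] [ 0.  -0.1] 1 3.2
[247. 234.] [-0. -0.] 1 2.2
[231. 228.] [-0. -0.] 1 2.4
[216. 219.] [-0. -0.] 1 2.0
```

```bash
for i in 1 2; do python3 drive.py '{"ticks":[[-0.001,0,0,0,0],[-0.002,0,0,0,0],[-0.003,0,0,0,0]]}'|egrep 'ee_pos|wrist_f'; done; python3 -c "
from h import *
cv2.imwrite('pics/s10.png',bot.camera('scene'))"; python3 flow.py s8 s10 218 190 262 212|awk '{if($NF<20)print}'
```

```text
ee_pos: [0.4469, -0.0471, 0.1352]
wrist_force: [0.8, 8.0, 7.4]
ee_pos: [0.4465, -0.0501, 0.1352]
wrist_force: [1.0, 6.8, 6.3]
[249. 207.] [1.9 0.1] 1 12.6
[256. 205.] [1.7 0.8] 1 12.1
[238. 198.] [ 2.2 -0.9] 1 17.8
[227. 200.] [-0. -0.] 1 2.5
[238. 193.] [ 1.7 -0.8] 1 15.6
[246. 203.] [-2.8 -3.7] 1 18.9
[233. 202.] [ 2.2 -1.2] 1 15.5
[232. 198.] [ 2.7 -1. ] 1 14.4
[241. 207.] [ 2.  -0.2] 1 8.9
[258. 210.] [2. 1.] 1 10.2
[258. 201.] [1.2 0.5] 1 12.9
[230. 207.] [ 1.9 -0.8] 1 6.0
```

```bash
for i in 1 2; do python3 drive.py '{"ticks":[[-0.001,0,0,0,0],[-0.002,0,0,0,0],[-0.003,0,0,0,0]]}'|egrep 'ee_pos|wrist_f'; done; python3 -c "
from h import *
cv2.imwrite('pics/s11.png',bot.camera('scene'))"; python3 flow.py s8 s11 218 190 262 212|awk '{if($NF<20)print}'
```

```text
ee_pos: [0.4461, -0.0531, 0.1349]
wrist_force: [0.6, 7.6, 5.5]
ee_pos: [0.4456, -0.0562, 0.1346]
wrist_force: [1.7, 7.4, 3.3]
[249. 207.] [2.7 0.5] 1 17.4
[256. 205.] [2.6 1.6] 1 16.3
[238. 198.] [ 3.2 -1.3] 1 17.7
[227. 200.] [-0.1 -0. ] 1 2.1
[249. 194.] [-1.5 -3.2] 1 12.6
[233. 202.] [ 2.8 -1.6] 1 18.6
[232. 198.] [ 3.7 -1.5] 1 17.5
[241. 207.] [2.7 0. ] 1 11.8
[258. 210.] [1.5 0.8] 1 8.6
[258. 201.] [2.1 1.2] 1 15.2
[230. 207.] [ 1.  -0.4] 1 7.5
```

```bash
cat > tilt.py <<'E'
from h import *
import sys
from scipy.optimize import least_squares
# block motion (shift along block y, z, tilt about block x; + = +y end up) from tracked top-face features, s8 -> given picture
def tilt(f1,f0='s8',base=(.4505,-.0072),box=(218,190,264,214)):
    a,b=[cv2.cvtColor(cv2.imread(f'pics/{f}.png'),cv2.COLOR_BGR2GRAY) for f in(f0,f1)]
    i=bot.camera_info('scene');Ei=np.linalg.inv(i['extrinsics']);K=np.array(i['mtx'])
    m=np.zeros_like(a);m[box[1]:box[3],box[0]:box[2]]=255
    p=cv2.goodFeaturesToTrack(a,40,.01,3,mask=m)
    q,st,e=cv2.calcOpticalFlowPyrLK(a,b,p,None,winSize=(9,9),maxLevel=1)
    r,_,_=cv2.calcOpticalFlowPyrLK(b,a,q,None,winSize=(9,9),maxLevel=1)
    p,q,r=p[:,0],q[:,0],r[:,0];Rb=R.from_euler('z',-6.8,degrees=True)
    P=Rb.inv().apply(np.array([plane('scene',*x,.090) for x in p])-np.r_[base,.048])
    ok=(np.abs(P[:,0])<.028)&(np.abs(P[:,1])<.041)&(np.linalg.norm(r-p,axis=1)<.5)&(np.linalg.norm(q-p,axis=1)<8)
    P,q=P[ok],q[ok]
    def f(x):
        W=Rb.apply(R.from_euler('x',x[2]).apply(P)+[0,x[0],x[1]])+np.r_[base,.048]
        c=W@Ei[:3,:3].T+Ei[:3,3];uv=c@K.T;return (uv[:,:2]/uv[:,2:]-q).ravel()
    s=least_squares(f,[0,0,0],loss='soft_l1',f_scale=.4,x_scale=[.01,.01,.1])
    y,z,t=s.x;print(f1,'n',ok.sum(),'dy %.1f dz %.1f mm tilt %.3f'%(y*1e3,z*1e3,t),'end_l %.1f end_r %.1f'%((z+.042*np.sin(t))*1e3,(z-.042*np.sin(t))*1e3),'res',np.median(abs(s.fun)).round(2))
for f in sys.argv[1:]:tilt(f)
E
python3 tilt.py s9 s10 s11
```

```text
s9 n 5 dy -4.5 dz 2.9 mm tilt 0.049 end_l 5.0 end_r 0.9 res 0.18
s10 n 5 dy -5.8 dz 5.3 mm tilt 0.099 end_l 9.4 end_r 1.1 res 0.16
s11 n 2 dy -7.4 dz 7.9 mm tilt 0.178 end_l 15.3 end_r 0.5 res 0.1
```

```bash
for i in 1 2 3; do python3 drive.py '{"ticks":[[0.001,0,-0.0005,0,0],[0.002,0,-0.001,0,0],[0.003,0,-0.002,0,0]]}' 40|egrep 'ee_pos|wrist_f'; done; python3 -c "
from h import *
stat();cv2.imwrite('pics/s12.png',bot.camera('scene'))"; python3 tilt.py s12;  python3 flow.py s8 s12 205 205 280 245|awk '{if($NF<6)print}'|head -8
```

```text
ee_pos: [0.445, -0.054, 0.1353]
wrist_force: [-0.1, 0.5, -6.0]
ee_pos: [0.445, -0.0514, 0.1368]
wrist_force: [-0.6, 0.0, -4.8]
ee_pos: [0.4456, -0.0483, 0.1391]
wrist_force: [-1.5, 0.4, -4.6]
14.77 [ 0.4456 -0.0483  0.1391] [-180.    0.   83.] F [-1.5  0.4 -4.6] T [-0.25  0.03  0.  ] op 0.0091 38.9
s12 n 2 dy -14.1 dz -4.0 mm tilt -0.199 end_l -12.3 end_r 4.3 res 0.21
[269. 206.] [-0.1 -0. ] 1 2.6
[236. 226.] [-0. -0.] 1 1.6
[212. 218.] [-0. -0.] 1 2.2
[242. 230.] [ 0. -0.] 1 1.9
[240. 235.] [-0. -0.] 1 1.8
[269. 210.] [-0. -0.] 1 2.4
[215. 213.] [-0.  0.] 1 2.2
[279. 229.] [0. 0.] 1 3.3
```

```bash
python3 - <<'E'
s=open('tilt.py').read()
s=s.replace("    q,st,e=cv2.calcOpticalFlowPyrLK(a,b,p,None,winSize=(9,9),maxLevel=1)\n    r,_,_=cv2.calcOpticalFlowPyrLK(b,a,q,None,winSize=(9,9),maxLevel=1)\n",
"""    k=int(f1[1:]);im=[cv2.cvtColor(cv2.imread(f'pics/s{j}.png'),cv2.COLOR_BGR2GRAY) for j in range(8,k+1)]
    go=lambda a,b,p:cv2.calcOpticalFlowPyrLK(a,b,p,None,winSize=(9,9),maxLevel=1)[0]
    q=p;bad=np.zeros(len(p),bool)
    for A,B in zip(im,im[1:]):
        n=go(A,B,q);bad|=np.linalg.norm((go(B,A,n)-q)[:,0],axis=1)>.5;q=n
    r=p+bad[:,None,None]*9.
""").replace("print(f1","print(np.c_[P[:,:2]*1e3,q-p[ok]].round(1).tolist(),f1")
open('tilt.py','w').write(s)
E
python3 tilt.py s11 s12
```

```text
[[-7.7, -37.0, 2.6, 0.6], [20.0, -40.1, 2.8, 1.6], [23.0, -3.5, 2.5, 2.9], [7.4, -39.6, 2.6, 1.5], [-27.4, 27.0, 2.8, -1.7]] s11 n 5 dy -7.6 dz 7.7 mm tilt 0.174 end_l 15.0 end_r 0.4 res 0.14
[[-7.7, -37.0, 1.1, -1.2], [20.0, -40.1, 0.9, 0.2], [23.0, -3.5, 0.9, 1.1], [7.4, -39.6, 0.7, -0.1], [-27.4, 27.0, 1.9, -2.4]] s12 n 5 dy -0.4 dz 7.6 mm tilt 0.125 end_l 12.8 end_r 2.4 res 0.22
```

```bash
for i in 1 2; do python3 drive.py '{"ticks":[[0.001,0,-0.0005,0,0],[0.002,0,-0.001,0,0],[0.003,0,-0.002,0,0]]}' 40|egrep 'ee_pos|wrist_f'; done; python3 -c "
from h import *
stat();cv2.imwrite('pics/s13.png',bot.camera('scene'))"; python3 tilt.py s13;for i in 1 2; do python3 drive.py '{"ticks":[[0.001,0,-0.0005,0,0],[0.002,0,-0.001,0,0],[0.003,0,-0.002,0,0]]}' 40|egrep 'ee_pos|wrist_f'; done; python3 -c "
from h import *
stat();cv2.imwrite('pics/s14.png',bot.camera('scene'))"; python3 tilt.py s14; python3 flow.py s8 s14 205 205 280 245|awk '{if($NF<6)print}'|head -5
```

```text
ee_pos: [0.446, -0.0453, 0.1411]
wrist_force: [-1.1, -0.2, -5.3]
ee_pos: [0.4464, -0.0423, 0.1431]
wrist_force: [-0.1, 0.8, -5.7]
15.32 [ 0.4464 -0.0423  0.1431] [-180.    0.   83.] F [-0.1  0.8 -5.7] T [-0.2   0.06 -0.01] op 0.0092 38.9
[[-7.7, -37.0, 0.0, -3.0], [20.0, -40.1, -0.3, -1.2], [23.0, -3.5, -0.2, -0.8], [7.4, -39.6, -0.3, -1.9], [-27.4, 27.0, 0.9, -4.1]] s13 n 5 dy 5.7 dz 11.6 mm tilt 0.127 end_l 17.0 end_r 6.3 res 0.22
ee_pos: [0.4467, -0.0394, 0.1451]
wrist_force: [0.3, -0.5, -4.2]
ee_pos: [0.4471, -0.0363, 0.1472]
wrist_force: [-0.4, -0.0, -5.3]
15.87 [ 0.4471 -0.0363  0.1472] [-180.   -0.   83.] F [-0.4 -0.  -5.3] T [-0.22 -0.03  0.01] op 0.0087 38.9
[[-7.7, -37.0, -1.2, -4.7], [20.0, -40.1, -1.5, -2.5], [23.0, -3.5, -1.3, -2.4], [7.4, -39.6, -1.6, -3.5], [-27.4, 27.0, -0.2, -5.6]] s14 n 5 dy 12.2 dz 15.0 mm tilt 0.127 end_l 20.3 end_r 9.7 res 0.22
[269. 206.] [-0.1 -0. ] 1 2.4
[236. 226.] [ 0. -0.] 1 2.0
[212. 218.] [-0. -0.] 1 2.0
[242. 230.] [0. 0.] 1 2.3
[240. 235.] [0. 0.] 1 1.8
```

```bash
python3 drive.py '{"ticks":[[0,0,-0.006,0,0],[-0.003,0,-0.012,0,0],[-0.008,0,-0.018,0,0],[-0.012,0,-0.022,0,0],[-0.012,0,-0.022,0,0]]}' | egrep 'ee_pos|wrist_f'; python3 -c "
from h import *
stat();cv2.imwrite('pics/s15.png',bot.camera('scene'))"; python3 tilt.py s15; python3 drive.py '{"ticks":[[0,0,0,0,0],[0,0,0,0,0],[0,0,0,0,0],[0,0,0,0,0]]}' 20| egrep 'open|wrist_f|grasp'; python3 -c "
from h import *
stat();cv2.imwrite('pics/s16.png',bot.camera('scene'))"; python3 tilt.py s16; python3 flow.py s8 s16 205 205 280 245|awk '{if($NF<6)print}'|head -4
```

```text
ee_pos: [0.4461, -0.0493, 0.1706]
wrist_force: [0.3, -0.8, -4.5]
16.33 [ 0.4461 -0.0493  0.1706] [179.9   0.   83. ] F [ 0.3 -0.8 -4.5] T [-0.28 -0.01 -0.  ] op 0.0092 39.1
[[23.0, -3.5, 1.2, -7.3]] s15 n 1 dy -6.4 dz 30.7 mm tilt 0.015 end_l 31.4 end_r 30.1 res 0.0
wrist_force: [-0.1, 0.3, -5.2]
opening: 0.0093
grasp_force: 39.1
16.72 [ 0.4455 -0.0482  0.1689] [-180.   -0.   83.] F [-0.1  0.3 -5.2] T [-0.21 -0.01 -0.02] op 0.0093 39.1
[[23.0, -3.5, 0.7, -7.2]] s16 n 1 dy -3.6 dz 29.0 mm tilt 0.005 end_l 29.2 end_r 28.8 res 0.0
[269. 206.] [-0. -0.] 1 2.5
[236. 226.] [ 0. -0.] 1 1.8
[212. 218.] [-0.  0.] 1 2.0
[242. 230.] [0. 0.] 1 2.1
```

```bash
sed -i 's/winSize=(9,9),maxLevel=1/winSize=(11,11),maxLevel=3/; s/<8)/<25)/' tilt.py; python3 tilt.py s14 s15 s16
```

```text
[[20.0, -40.1, -1.3, -2.2], [2.8, -7.0, -3.5, -2.3], [-27.4, 27.0, 0.1, -5.2]] s14 n 3 dy 14.0 dz 12.6 mm tilt 0.182 end_l 20.2 end_r 5.0 res 0.67
[[2.8, -7.0, -1.0, -7.3]] s15 n 1 dy 3.9 dz 25.5 mm tilt -0.032 end_l 24.1 end_r 26.8 res 0.0
[[2.8, -7.0, -1.3, -6.9]] s16 n 1 dy 5.6 dz 23.2 mm tilt -0.038 end_l 21.7 end_r 24.8 res 0.0
```

```bash
python3 drive.py '{"ticks":[[0,0,0.005,0,0],[0,0,0.01,0,0],[0,0,0.014,0,0],[0,0,0.017,0,0],[0,0,0.017,0,0]]}' | egrep 'ee_pos|wrist_f'; python3 drive.py '{"ticks":[[0,0,0.0005,0,0],[0,0,0.001,0,0],[0,0,0.001,0,0]]}' | egrep 'ee_pos|wrist_f';python3 drive.py '{"ticks":[[0,0,0.0005,0,0],[0,0,0.001,0,0],[0,0,0.001,0,0]]}' | egrep 'ee_pos|wrist_f'; python3 -c "
from h import *
stat();cv2.imwrite('pics/s17.png',bot.camera('scene'))"
```

```text
ee_pos: [0.4452, -0.0483, 0.1511]
wrist_force: [0.2, 0.2, -4.9]
ee_pos: [0.4458, -0.0484, 0.1513]
wrist_force: [-0.1, 0.6, -5.4]
ee_pos: [0.4457, -0.0484, 0.1502]
wrist_force: [0.1, 0.4, -5.2]
17.68 [ 0.4457 -0.0484  0.1502] [180.  -0.  83.] F [ 0.1  0.4 -5.2] T [-0.2  0.   0. ] op 0.0093 39.1
```

```bash
for i in 1 2 3 4; do python3 drive.py '{"ticks":[[0,0,0.0005,0,0],[0,0,0.001,0,0],[0,0,0.001,0,0]]}' | egrep 'ee_pos|wrist_f';done; python3 -c "
from h import *
stat();cv2.imwrite('pics/s18.png',bot.camera('scene'))"; python3 flow.py s14 s18 215 185 270 215|awk '{if($NF<16)print}'
```

```text
ee_pos: [0.4456, -0.0484, 0.1491]
wrist_force: [-0.9, 0.0, -5.6]
ee_pos: [0.4456, -0.0483, 0.1481]
wrist_force: [-0.2, -0.2, -5.0]
ee_pos: [0.4456, -0.0483, 0.147]
wrist_force: [-0.4, -0.2, -4.4]
ee_pos: [0.4456, -0.0484, 0.1461]
wrist_force: [-0.6, -0.3, -4.4]
18.73 [ 0.4456 -0.0484  0.1461] [-180.   -0.   83.] F [-0.6 -0.3 -4.4] T [-0.24  0.05 -0.02] op 0.0089 39.1
[254. 201.] [2.3 1.6] 1 6.9
[229. 193.] [1.8 1.2] 1 14.7
[269. 206.] [0. 0.] 1 2.3
[247. 203.] [2.2 1.6] 1 4.0
[247. 196.] [2.2 1.6] 1 5.5
[251. 196.] [2.3 1.6] 1 5.9
[215. 213.] [0. 0.] 1 2.7
[269. 210.] [0.1 0.2] 1 6.8
[249. 190.] [2.3 1.5] 1 3.0
[242. 193.] [2.1 1.5] 1 6.3
[264. 207.] [0. 0.] 1 2.9
[257. 212.] [1.3 1.1] 1 14.0
[234. 193.] [2.1 1.4] 1 5.3
[253. 187.] [2.2 1.6] 1 2.7
[231. 207.] [0.4 0.2] 1 3.5
[238. 198.] [2.1 1.6] 1 5.5
[241. 189.] [2.3 2. ] 1 9.0
[234. 197.] [2.3 1.6] 1 4.4
[242. 205.] [2.3 1.6] 1 3.3
[243. 211.] [3.2 1.7] 1 7.2
[236. 211.] [1.7 1. ] 1 2.6
[265. 203.] [-0.  0.] 1 2.8
[222. 214.] [0. 0.] 1 1.9
```

```bash
python3 flow.py s8 s18 215 188 266 215|awk '{if($NF<16)print}'; python3 - <<'E'
import cv2,numpy as np
from h import *
# bright block top-face mask in scene: outline before/after
for f in('s8','s11','s18'):
    g=cv2.cvtColor(cv2.imread(f'pics/{f}.png'),cv2.COLOR_BGR2GRAY)[186:218,222:264]
    print(f)
    for r in g[::2,::2]:print(' '.join('%3d'%v for v in r))
E
```

```text
[249. 207.] [ 1.1 -3.2] 1 15.9
[215. 213.] [0. 0.] 1 2.3
[227. 200.] [ 8.4 -5.8] 1 15.9
[264. 207.] [-0.  0.] 1 2.7
[249. 194.] [-3.3 -6.8] 1 11.9
[241. 207.] [ 1.2 -3.5] 1 9.5
[230. 207.] [ 0.3 -0. ] 1 11.2
[222. 214.] [-0.1 -0. ] 1 2.3
s8
 74  51  57 137 189 207 157  49 128 159  69  18  13  12  17  16  18  22  17  14  18
 30  32  24  23  32  34  28  44 134 135  63  19  19  16  17  14  16  18  15  17  21
 28  31  25  26  19  22  26  17  36  42  31  23  20  22  19  17  19  18  21  16  18
 27  32  27  22  25  20  22  36  68  28  26  28  24  20  19  19  18  18  20  15  22
 33  30  29  26  24  22  27  66 124 118  67  27  25  49  62  17  18  16  22  18  21
 29  30  32  39  57 102 141 160 138 174 183 131  45  30  40  28  21  21  14  18  21
 36  60  96 157 175 192 183 188 151 207 197 212 201 114  38  25  25  23  18  26  18
143 166 185 233 236 238 225 231 208 194 200 191 206 183 121  69  25  18  38  30  22
183 181 176 188 204 209 198 204 229 235 226 182 212 168 150 200 162  71  30  22  26
179 180 181 176 162 159 183 210 203 207 234 238 205 162 133 165 216 219 118  44  23
176 178 177 178 165
[... 2480 characters left out ...]
 123 115 140 104  47  34  20
182 184 178 193 185 158 158 159 178 193 186 205 239 218 140 127 163 215 108  27  26
177 181 180 175 168 160 158 160 163 170 227 167 174 232 189 152 173 160 101  38  21
179 176 182 177 167 144 157 155 162 158 168 203 216 195 158 135 133 138 159 149 100
176 177 178 175 145 100 127 156 156 155 157 157 142 132 132 129 134 139 162 179 178
162 174 174 175 176 161 114 132 155 156 158 151 131 132 135 131 134 141 171 183 186
100 143 172 177 173 175 176 145 136 157 156 144 132 128 137 152 153 148 122 157 181
 84  89 122 161 174 176 178 177 168 160 161 143 142 161 162 137 110 104 120 132 183
 92  92  90 102 142 173 178 180 181 180 171 171 154 123  98 103 122 134 150 146 135
```

```bash
python3 flow.py s11 s18 224 188 268 216|awk '{if($NF<12)print}'
```

```text
[267. 208.] [ 0. -0.] 1 1.9
[251. 208.] [-1.6 -3.7] 1 4.9
[255. 201.] [-1.7 -3.4] 1 6.6
[250. 201.] [-1.7 -3.8] 1 4.1
[252. 195.] [-1.7 -3.7] 1 3.4
[227. 200.] [-0.5  0.1] 1 7.6
[246. 197.] [-1.7 -3.5] 1 6.6
[257. 193.] [-1.7 -3.7] 1 3.9
[259. 213.] [-0.3  0.1] 1 5.3
[245. 206.] [-1.5 -3.6] 1 5.2
[238. 200.] [-1.1 -2.8] 1 8.8
[231. 207.] [0.7 0.3] 1 8.6
[246. 211.] [-1.5 -3.7] 1 4.1
[259. 200.] [-1.8 -3.5] 1 5.2
[265. 203.] [ 0.1 -0. ] 1 2.9
```

```bash
for i in 1 2 3; do python3 drive.py '{"ticks":[[0,0,0.0005,0,0],[0,0,0.001,0,0],[0,0,0.001,0,0]]}' | egrep 'ee_pos|wrist_f';done
```

```text
ee_pos: [0.4456, -0.0484, 0.1451]
wrist_force: [-0.1, -0.2, -4.7]
ee_pos: [0.4456, -0.0483, 0.1441]
wrist_force: [0.3, 0.2, -5.9]
ee_pos: [0.4456, -0.0484, 0.1431]
wrist_force: [0.0, 0.6, -5.9]
```

```bash
for i in 1 2 3 4 5; do python3 drive.py '{"ticks":[[0,0,0.0005,0,0],[0,0,0.001,0,0],[0,0,0.001,0,0]]}' | egrep 'ee_pos|wrist_f';done;  python3 -c "
from h import *
stat();cv2.imwrite('pics/s19.png',bot.camera('scene'))";python3 flow.py s11 s19 236 188 268 216|awk '{if($NF<12)print}'
```

```text
ee_pos: [0.4456, -0.0483, 0.1421]
wrist_force: [0.3, -0.9, -4.5]
ee_pos: [0.4456, -0.0483, 0.141]
wrist_force: [0.4, -0.0, -5.6]
ee_pos: [0.4456, -0.0483, 0.14]
wrist_force: [0.8, -0.6, -5.2]
ee_pos: [0.4456, -0.0483, 0.1391]
wrist_force: [-0.0, 0.2, -5.2]
ee_pos: [0.4456, -0.0483, 0.138]
wrist_force: [0.6, 1.3, -5.8]
20.78 [ 0.4456 -0.0483  0.138 ] [-180.   -0.   83.] F [ 0.6  1.3 -5.8] T [-0.23  0.06  0.02] op 0.0091 39.1
[267. 208.] [-0. -0.] 1 1.9
[251. 208.] [-1.5 -1.5] 1 4.6
[257. 205.] [-1.7 -1.3] 1 6.7
[255. 201.] [-1.7 -1.3] 1 5.7
[250. 201.] [-1.5 -1.6] 1 4.0
[252. 195.] [-1.6 -1.6] 1 3.9
[246. 197.] [-1.5 -1.4] 1 5.6
[236. 188.] [-0.4  0.2] 1 9.5
[257. 193.] [-1.7 -1.6] 1 3.9
[259. 213.] [-0.6 -0.3] 1 4.8
[245. 206.] [-1.6 -1.5] 1 4.3
[238. 200.] [-0.9 -0.6] 1 9.9
[258. 209.] [-1.7 -1.1] 1 6.7
[246. 211.] [-1.4 -1.5] 1 4.0
[259. 200.] [-1.8 -1.4] 1 4.9
[265. 203.] [ 0.1 -0. ] 1 3.1
```

```bash
for i in 1 2 3; do python3 drive.py '{"ticks":[[0.001,0,0,0,0],[0.002,0,0,0,0],[0.002,0,0,0,0]]}' | egrep 'ee_pos|wrist_f';done;  python3 -c "
from h import *
cv2.imwrite('pics/s20.png',bot.camera('scene'))";python3 flow.py s11 s20 236 188 268 216|awk '{if($NF<12)print}'
```

```text
ee_pos: [0.4459, -0.0462, 0.1382]
wrist_force: [-1.1, 0.2, -5.0]
ee_pos: [0.4462, -0.0442, 0.1382]
wrist_force: [-0.4, -0.3, -4.5]
ee_pos: [0.4464, -0.0422, 0.1382]
wrist_force: [0.7, 0.3, -4.0]
[267. 208.] [-0. -0.] 1 1.7
[251. 208.] [-2.7 -2.3] 1 4.7
[257. 205.] [-3.  -2.2] 1 7.0
[255. 201.] [-2.9 -2.2] 1 6.0
[250. 201.] [-2.7 -2.3] 1 4.6
[252. 195.] [-2.8 -2.5] 1 3.9
[238. 196.] [-2.  -1.1] 1 11.8
[246. 197.] [-2.6 -2. ] 1 7.4
[257. 193.] [-2.9 -2.5] 1 3.7
[259. 213.] [-1.7 -0.5] 1 8.1
[245. 206.] [-2.7 -2.2] 1 5.2
[238. 200.] [-2.  -1.3] 1 10.1
[258. 209.] [-2.9 -1.8] 1 7.2
[246. 211.] [-2.6 -2.3] 1 4.1
[259. 200.] [-3.1 -2.3] 1 4.7
[265. 203.] [ 0.1 -0. ] 1 3.1
```

```bash
for i in 1 2 3 4; do python3 drive.py '{"ticks":[[0,0,0.0005,0,0],[0,0,0.001,0,0],[0,0,0.001,0,0]]}' | egrep 'ee_pos|wrist_f';done
```

```text
ee_pos: [0.4463, -0.0424, 0.137]
wrist_force: [-0.3, -0.3, -5.1]
ee_pos: [0.4463, -0.0424, 0.136]
wrist_force: [0.4, 0.0, -4.8]
ee_pos: [0.4463, -0.0424, 0.1351]
wrist_force: [0.9, 0.1, -4.6]
ee_pos: [0.4466, -0.0425, 0.1348]
wrist_force: [-1.5, -0.4, 2.3]
```

```bash
for i in 1 2 3; do python3 drive.py '{"ticks":[[0.001,0,0,0,0],[0.002,0,-0.0005,0,0],[0.002,0,-0.0005,0,0]]}' | egrep 'ee_pos|wrist_f';done;  python3 -c "
from h import *
cv2.imwrite('pics/s21.png',bot.camera('scene'))";python3 flow.py s11 s21 236 188 268 216|awk '{if($NF<12)print}';python3 flow.py s8 s21 205 212 245 245|awk '{if($NF<6)print}'|head -4
```

```text
ee_pos: [0.4468, -0.0404, 0.1349]
wrist_force: [-0.9, -1.2, 1.6]
ee_pos: [0.4468, -0.0381, 0.1349]
wrist_force: [0.2, -0.8, -1.6]
ee_pos: [0.4469, -0.0361, 0.1353]
wrist_force: [0.4, 0.2, -4.4]
[267. 208.] [-0. -0.] 1 2.4
[251. 208.] [-3.8 -2.2] 1 4.6
[257. 205.] [-3.8 -2.3] 1 5.1
[255. 201.] [-4.  -2.3] 1 5.7
[250. 201.] [-3.9 -2.2] 1 5.1
[252. 195.] [-4.  -2.2] 1 3.7
[246. 197.] [-3.7 -1.6] 1 7.0
[257. 193.] [-4.1 -2.2] 1 4.3
[259. 213.] [-3.4 -2.3] 1 11.0
[245. 206.] [-3.8 -2. ] 1 5.3
[238. 200.] [-3.2 -1.2] 1 9.3
[258. 209.] [-3.6 -2.1] 1 4.2
[246. 211.] [-3.7 -2.2] 1 4.9
[259. 200.] [-4.2 -2.4] 1 6.9
[265. 203.] [ 0.1 -0. ] 1 3.1
[236. 226.] [ 0. -0.] 1 1.9
[212. 218.] [-0.  0.] 1 2.2
[242. 230.] [0. 0.] 1 2.1
[240. 235.] [0. 0.] 1 2.1
```

```bash
python3 drive.py '{"ticks":[[0,0,-0.002,0,0],[-0.004,0,-0.002,0,0],[-0.008,0,-0.002,0,0],[-0.012,0,-0.002,0,0],[-0.012,0,-0.001,0,0]]}' | egrep 'ee_pos|wrist_f'; for i in 1 2 3 4; do python3 drive.py '{"ticks":[[0,0,0.0005,0,0],[0,0,0.001,0,0],[0,0,0.001,0,0]]}' | egrep 'ee_pos|wrist_f';done
```

```text
ee_pos: [0.4456, -0.0491, 0.1368]
wrist_force: [-0.1, -0.3, -5.2]
ee_pos: [0.4456, -0.0483, 0.1355]
wrist_force: [0.3, 0.2, -4.8]
ee_pos: [0.4458, -0.0483, 0.1349]
wrist_force: [0.4, 0.4, -3.3]
ee_pos: [0.446, -0.0484, 0.1348]
wrist_force: [-1.7, -0.5, 5.5]
ee_pos: [0.4462, -0.0484, 0.1347]
wrist_force: [-4.5, -0.9, 12.5]
```

```bash
python3 drive.py '{"ticks":[[0,0,-0.001,0,0],[0,0,-0.003,0,0],[0,0,-0.003,0,0]]}' | egrep 'ee_pos|wrist_f'; python3 - <<'E'
from h import *
np.set_printoptions(precision=4,suppress=True,linewidth=220)
stat();o=bot.get_obs();E=np.array(bot.camera_info('wrist')['extrinsics']);w=bot.camera('wrist');cv2.imwrite('pics/w22.png',w);np.save('E22.npy',E)
i=bot.camera_info('wrist');t=o['ee_pos'];Rt=R.from_euler('xyz',o['tcp_rot'],degrees=True)
for tl in(0,.1,.15,.2):
    # screw dot: 58 mm along bar, 6.5 mm above bar centre
    p=t+Rt.apply([0,0,.006])+Rt.apply([.058*np.cos(tl)-.0065*np.sin(tl),0,0])+[0,0,.058*np.sin(tl)+.0065*np.cos(tl)]
    q=np.linalg.inv(E)@np.r_[p,1];q=i['mtx']@q[:3];print(tl,q[:2]/q[2])
g=cv2.cvtColor(w,cv2.COLOR_BGR2GRAY)
print(g[90:230:3,236:284:3])
g=cv2.cvtColor(cv2.imread('pics/w9.png'),cv2.COLOR_BGR2GRAY);print(g[90:230:4,245:275:3])
E
```

```text
ee_pos: [0.4457, -0.0483, 0.1357]
wrist_force: [0.4, 0.2, -4.9]
25.1 [ 0.4457 -0.0483  0.1357] [180.  -0.  83.] F [ 0.4  0.2 -4.9] T [-0.24  0.08 -0.06] op 0.0089 39.1
0 [255.3386 143.828 ]
0.1 [255.4378 147.8912]
0.15 [255.4895 150.6142]
0.2 [255.5423 153.8266]
[[215 212 214 213 214 213 211 214 214 214 214 213 210 213 215 216]
 [210 210 209 211 211 206 210 209 208 210 211 212 211 207 208 210]
 [210 209 212 209 207 211 211 212 213 210 211 208 208 206 207 209]
 [212 212 212 212 210 209 212 212 209 209 206 213 213 213 209 211]
 [245 245 244 244 245 244 244 244 242 234 238 237 234 236 237 238]
 [244 244 244 244 244 245 245 243 240 233 236 237 235 236 237 236]
 [244 244 244 244 241 203 195 213 236 234 235 238 235 235 210 167]
 [244 244 243 244 184 183 185 175 197 234 235 237 230 173 160 160]
 [238 244 244 242 139 139 139 136 158 236 235 244 190 158 161 161]
 [206 245 240 103  69  73  72  74  80 151 241 223 164 159 163 158]
 [166 242 171  72  76  75  74  79  78  74 240 197 158 158 158 159]
 [130 236  90  76  81  81  76  77  76  72 185 174 140 158 157 158]
 [151 237  81  80  77  79  80  82
[... 3118 characters left out ...]
42 143 161]
 [ 74  75  76  73  74  75  71 132 142 133]
 [ 76  79  78  76  74  75  70 146 153 186]
 [ 67  78  72  75  78  77  68 228 239 187]
 [ 67  78  75  79  76  77  70 203 246 244]
 [ 71  70  77  77  80  73  69 193 247 248]
 [ 66  76  79  81  78  77  71 186 235 166]
 [ 69  76  76  75  77  76  72 163 134 129]
 [ 64  76  74  78  78  76  77 156 161 182]
 [ 69  69  72  75  76  67  70 180 164 192]
 [ 65  73  75  68  69  73  74 203 214 188]
 [ 65  70  75  71  72  71  75 182 240 236]
 [ 64  69  77  72  72  68  78 205 247 248]
 [ 62  72  74  77  76  70  75 173 193 128]
 [ 67  74  69  73  74  72  75 153 129 180]
 [ 63  66  63  69  71  66  76 168 177 186]
 [ 64  68  67  66  66  70  76 167 173 187]]
```

```bash
cat > bar.py <<'E'
from h import *
import sys
def bar(f,e,v0,v1,uc=254,W=.010):
    g=cv2.cvtColor(cv2.imread(f'pics/{f}.png'),cv2.COLOR_BGR2GRAY).astype(float);E=np.load(e+'.npy');K=np.array(bot.camera_info('wrist')['mtx'])
    L=[];Rr=[]
    for v in range(v0,v1):
        r=cv2.GaussianBlur(g[v:v+1],(1,1),0)[0]
        d=np.diff(r)
        # strongest outer dark/bright edges near the expected bar sides
        l=np.arange(uc-17,uc-5);k=np.arange(uc+5,uc+17)
        wl=np.clip(-d[l],0,None);wr=np.clip(d[k],0,None)
        a=l[np.argmax(wl)];b=k[np.argmax(wr)]
        s=slice(a-1,a+2);L.append((v,(np.arange(a-1,a+2)*np.clip(-d[s],0,None)).sum()/np.clip(-d[s],0,None).sum()+.5))
        s=slice(b-1,b+2);Rr.append((v,(np.arange(b-1,b+2)*np.clip(d[s],0,None)).sum()/np.clip(d[s],0,None).sum()+.5))
    fit=[]
    for X in(L,Rr):
        X=np.array(X,np.float32);vx,vy,x0,y0=cv2.fitLine(X[:,::-1].copy(),cv2.DIST_HUBER,0,.01,.01).ravel();fit.append(lambda v,m=vx/vy,x0=x0,y0=y0:x0+m*(v-y0))
    P=[]
    for v in(v0,v1):
        a,b=fit[0](v),fit[1](v);Z=K[0,0]*W/(b-a);c=np.linalg.inv(K)@[(a+b)/2,v,1]*Z;P.append((E@np.r_[c,1])[:3]);print(v,round(a,1),round(b,1),P[-1].round(4))
    d=P[0]-P[1];print(f,'tilt',np.arctan2(d[2],np.hypot(*d[:2])).round(3),'yaw',np.degrees(np.arctan2(-d[0],d[1])).round(1))
bar(sys.argv[1],sys.argv[2],int(sys.argv[3]),int(sys.argv[4]))
E
python3 bar.py w9 E9 124 215; python3 bar.py w22 E22 124 215;python3 bar.py w22 E22 124 170;python3 bar.py w8 E8 153 200
```

```text
124 242.3 265.7 [0.4546 0.0208 0.13  ]
215 243.4 264.6 [ 0.4496 -0.0205  0.1295]
w9 tilt 0.013 yaw -6.9
124 240.6 265.9 [0.4529 0.0174 0.1391]
215 242.7 264.6 [ 0.4481 -0.0228  0.1338]
w22 tilt 0.132 yaw -6.8
124 240.7 265.8 [0.4529 0.0174 0.1384]
170 241.6 265.5 [ 0.4507 -0.0012  0.1383]
w22 tilt 0.005 yaw -6.7
153 238.1 262.3 [0.4513 0.0462 0.3016]
200 237.3 261.3 [0.4487 0.0275 0.3063]
w8 tilt -0.244 yaw -8.1
```

```bash
python3 drive.py '{"ticks":[[0,0,0.0005,0,0],[0,0,0.001,0,0],[0,0,0.0015,0,0]]}' | egrep 'ee_pos|wrist_f'; python3 drive.py '{"ticks":[[0,0,0,0,0.012],[0,0,0,0,0.016],[0,0,0,0,0.02],[0,0,0,0,0.02],[0,0,0,0,0.02]]}' | egrep 'ee_pos|wrist_f|open'; python3 -c "
from h import *
stat();np.save('E23.npy',bot.camera_info('wrist')['extrinsics']);cv2.imwrite('pics/w23.png',bot.camera('wrist'));cv2.imwrite('pics/s23.png',bot.camera('scene'))
g=cv2.cvtColor(cv2.imread('pics/w23.png'),6);print(g[110:160:2,236:272:4].tolist())"; python3 bar.py w23 E23 124 215; python3 flow.py s8 s23 218 190 264 214|awk '{if($NF<20)print}'
```

```text
ee_pos: [0.4459, -0.0484, 0.1348]
wrist_force: [-2.1, 0.2, 8.7]
ee_pos: [0.4457, -0.0483, 0.1342]
wrist_force: [-0.3, -0.3, 0.4]
opening: 0.02
25.82 [ 0.4457 -0.0483  0.1342] [180.  -0.  83.] F [-0.3 -0.3  0.4] T [0.03 0.02 0.03] op 0.02 0.0
[[245, 245, 177, 67, 71, 68, 110, 237, 241], [238, 247, 67, 68, 78, 75, 70, 211, 240], [221, 242, 71, 73, 76, 76, 68, 172, 234], [197, 201, 74, 79, 81, 72, 72, 122, 225], [179, 164, 76, 76, 73, 79, 74, 104, 212], [158, 135, 75, 75, 73, 79, 80, 81, 200], [139, 128, 78, 76, 75, 76, 76, 87, 193], [153, 156, 80, 80, 79, 72, 74, 89, 215], [200, 160, 76, 75, 82, 74, 72, 84, 223], [224, 165, 73, 126, 220, 157, 71, 91, 238], [241, 167, 75, 225, 239, 232, 89, 93, 244], [244, 163, 91, 237, 235, 234, 134, 90, 245], [244, 171, 129, 235, 233, 231, 169, 90, 245], [245, 172, 142, 235, 231, 231, 182, 105, 245], [247, 184, 109, 234, 230, 228, 148, 111, 247], [247, 211, 72, 233, 231, 229, 105, 111, 247], [245, 178, 73, 177, 226, 198, 70, 107, 246], [245, 190, 71, 80, 111, 85, 74, 105, 245], [235, 195, 72, 74, 74, 72, 70, 90, 246], [199, 193, 71, 76, 76, 76, 72, 76, 239], [147, 175, 74, 74, 74, 73, 62, 90, 211], [128, 168, 74, 74, 78, 75, 73, 83, 161], [128, 186, 67, 80, 72, 73, 72, 82, 149], [173, 193, 74, 74, 74, 72, 70, 81, 143], [189, 201, 72, 69, 68, 78, 72, 85, 163]]
124 239.9 264.9 [0.4526 0.0174 0.1363]
215 242.1 264.1 [ 0.4479 -0.0227  0.1325]
w23 tilt 0.095 yaw -6.7
[249. 207.] [ 0.5 -0.2] 1 14.8
[256. 205.] [0.6 0.2] 1 11.6
[238. 198.] [ 1.8 -1.1] 1 18.7
[227. 200.] [ 0.1 -0.1] 1 5.3
[238. 193.] [ 1.4 -1.2] 1 15.2
[249. 194.] [-3.6 -3.6] 1 12.9
[233. 202.] [ 1.8 -1.4] 1 17.6
[232. 198.] [ 2.4 -1.2] 1 18.1
[241. 207.] [ 1.  -0.4] 1 9.1
[258. 201.] [ 0.2 -0. ] 1 13.3
[230. 207.] [ 1.4 -0.9] 1 5.0
```

```bash
python3 drive.py '{"ticks":[[0,0,0,0,0],[0,0,0,0,0],[0,0,0,0,0],[0,0,0,0,0]]}' 30| egrep 'wrist_f|open|grasp'; for i in 1 2 3 4; do python3 drive.py '{"ticks":[[0.001,0,-0.0005,0,0],[0.002,0,-0.001,0,0],[0.002,0,-0.001,0,0]]}' | egrep 'ee_pos|wrist_f';done; python3 -c "
from h import *
np.save('E24.npy',bot.camera_info('wrist')['extrinsics']);cv2.imwrite('pics/w24.png',bot.camera('wrist'));cv2.imwrite('pics/s24.png',bot.camera('scene'))"; python3 bar.py w24 E24 124 215;python3 flow.py s23 s24 226 190 264 214|awk '{if($NF<20)print}'
```

```text
wrist_force: [-0.6, -0.2, 0.9]
opening: 0.0095
grasp_force: 30.9
ee_pos: [0.4458, -0.0463, 0.1349]
wrist_force: [-0.5, -2.2, -2.5]
ee_pos: [0.446, -0.0447, 0.1361]
wrist_force: [-0.8, -4.7, -2.0]
ee_pos: [0.4463, -0.0427, 0.1374]
wrist_force: [-0.1, -0.6, -2.3]
ee_pos: [0.4465, -0.0399, 0.1379]
wrist_force: [0.0, 0.2, -4.5]
124 241.0 265.5 [0.4537 0.0256 0.1379]
215 242.8 264.6 [ 0.4489 -0.0147  0.1353]
w24 tilt 0.064 yaw -6.8
[243. 194.] [-0.4 -1.2] 1 8.1
[244. 200.] [-0.6 -1.6] 1 13.3
[256. 205.] [-1.5 -1. ] 1 13.5
[248. 201.] [-0.5 -1.4] 1 14.1
[250. 207.] [-1.2 -1.9] 1 6.4
[239. 192.] [-0.8 -1. ] 1 12.2
[227. 200.] [-0.8  0.1] 1 9.7
[252. 195.] [-0.1 -1.8] 1 15.5
[236. 197.] [-0.9 -0.8] 1 8.4
[258. 213.] [0.4 0.6] 1 13.1
[256. 192.] [-2.5 -1.6] 1 8.9
[255. 199.] [-1.2 -0.7] 1 19.7
[232. 201.] [-0.6 -0.1] 1 10.7
[242. 206.] [-1.4 -1.7] 1 5.8
[237. 202.] [-1.3 -1.3] 1 5.3
[244. 210.] [-1.4 -1.7] 1 4.5
```

```bash
python3 drive.py '{"ticks":[[-0.003,0,0,0,0],[-0.004,0,0.001,0,0],[-0.004,0,0.002,0,0]]}' | egrep 'ee_pos|wrist_f'; for i in 1 2 3 4; do python3 drive.py '{"ticks":[[0.001,0,0,0,0],[0.002,0,0,0,0],[0.002,0,0,0,0]]}' | egrep 'ee_pos|wrist_f';done; python3 -c "
from h import *
np.save('E25.npy',bot.camera_info('wrist')['extrinsics']);cv2.imwrite('pics/w25.png',bot.camera('wrist'));cv2.imwrite('pics/s25.png',bot.camera('scene'))"; python3 bar.py w25 E25 124 215
```

```text
ee_pos: [0.4461, -0.0447, 0.1361]
wrist_force: [-0.9, -4.1, 0.7]
ee_pos: [0.4466, -0.0431, 0.1368]
wrist_force: [-0.8, -4.0, 0.5]
ee_pos: [0.447, -0.0409, 0.1369]
wrist_force: [-1.1, -4.9, 2.1]
ee_pos: [0.4474, -0.039, 0.1371]
wrist_force: [-0.8, -6.6, 4.3]
ee_pos: [0.4477, -0.0372, 0.1374]
wrist_force: [-1.4, -7.7, 5.0]
124 240.6 265.5 [0.4549 0.0284 0.1391]
215 242.7 264.3 [ 0.45   -0.0123  0.1339]
w25 tilt 0.126 yaw -6.8
```

```bash
python3 drive.py '{"ticks":[[0,0,-0.001,0,0],[0,0,-0.001,0,0.012],[0,0,-0.001,0,0.02],[0,0,-0.001,0,0.03],[0,0,-0.01,0,0.03]]}' | egrep 'ee_pos|wrist_f|open'; python3 drive.py '{"ticks":[[0,0,-0.015,0,0.03],[0.025,0,-0.02,0,0.03],[0.051,0,-0.02,0,0.03],[0.051,0,-0.02,0,0.03]]}' | egrep 'ee_pos|wrist_f|open'; python3 - <<'E'
from h import *
np.set_printoptions(linewidth=200)
stat();np.save('E26.npy',bot.camera_info('wrist')['extrinsics']);w=bot.camera('wrist');cv2.imwrite('pics/w26.png',w);cv2.imwrite('pics/s26.png',bot.camera('scene'))
g=cv2.cvtColor(w,6);print(g[160:300:4,232:280:3])
E
python3 flow.py s23 s26 226 190 264 214|awk '{if($NF<20)print}'; python3 flow.py s8 s26 205 212 245 245|awk '{if($NF<6)print}'|head -4
```

```text
ee_pos: [0.4464, -0.0362, 0.145]
wrist_force: [-0.1, -0.1, 0.0]
opening: 0.0303
ee_pos: [0.454, 0.0169, 0.1673]
wrist_force: [0.3, -0.3, -0.3]
opening: 0.0301
29.45 [0.454  0.0169 0.1673] [ 1.799e+02 -1.000e-01  8.310e+01] F [ 0.3 -0.3 -0.3] T [ 0.03 -0.02 -0.  ] op 0.0301 0.0
[[209 208 209 207 203 207 209 209 210 208 210 210 210 208 209 207]
 [248 248 248 248 248 248 248 248 248 248 248 248 248 248 248 248]
 [243 243 244 244 244 244 244 244 245 243 244 244 243 244 245 244]
 [234 231 234 234 233 234 232 232 235 234 233 232 233 234 232 233]
 [233 234 233 232 233 234 235 234 234 232 234 235 234 233 233 234]
 [235 233 232 233 234 235 232 234 234 234 233 234 235 234 233 233]
 [232 232 235 233 233 231 235 236 232 234 237 234 231 231 232 231]
 [233 234 232 234 235 234 233 234 234 235 233 231 234 233 232 235]
 [247 247 247 247 247 247 247 247 247 246 245 246 245 246 247 246]
 [176 228 249 247 247 247 245 223 224 245 245 246 246 240 178 163]
 [156 154 163 247 247 248 204 215 209 216 246 247 184 161 185 174]
 [234 234 225 227 247 248 209 216 210 212 247 239 212 230 232 232]
 [233 229 225 236 
[... 1182 characters left out ...]
 248]
 [142 141 143 142 142  62  69  67  67  64 100 147 152 139 141 136]
 [209 155 143 137 139  63  66  69  62  62 110 146 147 141 143 141]
 [164 142 138 143 137  65  47  58  64  50 107 141 143 140 142 140]
 [142 140 138 140 130  61  51  50  53  49  93 124 131 133 141 142]
 [140 145 144 137 131  58  49  45  57  54 111 127 128 140 141 142]]
[239. 192.] [-1.1 -1. ] 1 16.2
[227. 200.] [-0.8  0.1] 1 10.8
[236. 197.] [-0.9 -1. ] 1 5.7
[256. 192.] [-10.3 -16.5] 1 12.0
[232. 201.] [-0.6 -0.1] 1 11.4
[242. 206.] [-4.3 -4.3] 1 9.9
[237. 202.] [-1.1 -1.2] 1 6.2
[244. 210.] [-4.2 -3.9] 1 10.7
[236. 226.] [-0. -0.] 1 1.9
[212. 218.] [-0.   0.1] 1 2.1
[242. 230.] [ 0. -0.] 1 1.9
[240. 235.] [0. 0.] 1 2.0
```

```bash
python3 - <<'E'
from h import *
E=np.load('E26.npy')
for z in(.140,.1436,.147):print(z,plane('wrist',254,240,z,E).round(4),'end',plane('wrist',253,218.5,z+.001,E).round(4))
E
sed 's/uc=254/uc=255/' bar.py > bar2.py; python3 bar2.py w26 E26 222 290
```

```text
0.14 [0.4536 0.0176 0.14  ] end [0.4547 0.0311 0.141 ]
0.1436 [0.4538 0.0194 0.1436] end [0.4548 0.0325 0.1446]
0.147 [0.454 0.021 0.147] end [0.455  0.0338 0.148 ]
222 245.5 262.9 [0.4548 0.0266 0.1352]
290 245.9 261.6 [ 0.4488 -0.0212  0.1315]
w26 tilt 0.078 yaw -7.2
```

```bash
python3 drive.py '{"ticks":[[-0.002,0,0.01,0,0.03],[-0.002,0,0.02,0,0.03],[-0.002,0,0.025,0,0.03],[-0.002,0,0.025,0,0.03],[-0.002,0,0.025,0,0]]}' 30| egrep 'ee_pos|wrist_f|open'; python3 drive.py '{"ticks":[[0,0,0,0,0],[0,0,0,0,0],[0,0,0,0,0],[0,0,0,0,0]]}' | egrep 'ee_pos|wrist_f|open|grasp'; for i in 1 2; do python3 drive.py '{"ticks":[[0,0,-0.001,0,0],[0,0,-0.002,0,0],[0,0,-0.002,0,0]]}'| egrep 'ee_pos|wrist_f';done;  python3 -c "
from h import *
stat();cv2.imwrite('pics/s27.png',bot.camera('scene'))"
```

```text
ee_pos: [0.4527, 0.0118, 0.1405]
wrist_force: [1.2, -0.6, 0.2]
opening: 0.0193
ee_pos: [0.4531, 0.0121, 0.1412]
wrist_force: [-0.2, -0.4, -2.6]
opening: 0.0094
grasp_force: 32.2
ee_pos: [0.453, 0.0123, 0.1432]
wrist_force: [0.4, 0.4, -5.4]
ee_pos: [0.4531, 0.0122, 0.1453]
wrist_force: [0.3, 0.2, -5.2]
30.8 [0.4531 0.0122 0.1453] [180.  -0.  83.] F [ 0.3  0.2 -5.2] T [ 0.07 -0.02  0.01] op 0.0094 31.9
```

```bash
python3 drive.py '{"ticks":[[0,0,-0.008,0,0],[0,0,-0.016,0,0],[-0.006,0,-0.02,0,0],[-0.012,0,-0.02,0,0],[-0.017,0,-0.02,0,0]]}'| egrep 'ee_pos|wrist_f'; python3 drive.py '{"ticks":[[0,0,0.002,0,0],[0,0,0.002,0,0]]}'| egrep 'ee_pos|wrist_f'; for i in 1 2 3 4 5; do python3 drive.py '{"ticks":[[0,0,0.001,0,0],[0,0,0.002,0,0],[0,0,0.002,0,0]]}'| egrep 'ee_pos|wrist_f';done
```

```text
ee_pos: [0.4512, -0.0054, 0.1657]
wrist_force: [-0.3, -0.4, -5.4]
ee_pos: [0.4507, -0.0051, 0.1625]
wrist_force: [0.5, -0.3, -5.5]
ee_pos: [0.4509, -0.0046, 0.1607]
wrist_force: [-0.0, -0.1, -4.8]
ee_pos: [0.4509, -0.0046, 0.1589]
wrist_force: [-0.6, 0.1, -5.8]
ee_pos: [0.4509, -0.0047, 0.1569]
wrist_force: [-0.0, 0.2, -5.6]
ee_pos: [0.451, -0.0045, 0.1551]
wrist_force: [1.5, 1.0, -4.8]
ee_pos: [0.4513, -0.0044, 0.1537]
wrist_force: [0.9, 3.5, 0.7]
```

```bash
for i in 1 2; do python3 drive.py '{"ticks":[[0,0,0.001,0,0],[0,0,0.002,0,0],[0,0,0.002,0,0]]}'| egrep 'ee_pos|wrist_f';done; python3 - <<'E'
from h import *
np.set_printoptions(linewidth=200)
stat();np.save('E28.npy',bot.camera_info('wrist')['extrinsics']);w=bot.camera('wrist');cv2.imwrite('pics/w28.png',w);cv2.imwrite('pics/s28.png',bot.camera('scene'))
E
python3 flow.py s8 s28 205 212 245 245|awk '{if($NF<6)print}'|head -4;python3 flow.py s27 s28 226 186 268 216|awk '{if($NF<20)print}'
```

```text
ee_pos: [0.4518, -0.0041, 0.1529]
wrist_force: [-0.6, 6.5, 10.7]
ee_pos: [0.4525, -0.0037, 0.1521]
wrist_force: [-0.8, 10.3, 17.1]
33.18 [ 0.4525 -0.0037  0.1521] [179.7  -0.2  83.1] F [-0.8 10.3 17.1] T [ 1.86  0.28 -0.07] op 0.0093 35.0
[236. 226.] [-0. -0.] 1 2.0
[212. 218.] [0. 0.] 1 2.3
[242. 230.] [0. 0.] 1 2.1
[240. 235.] [0. 0.] 1 1.8
[230. 195.] [ 2.7 -0.5] 1 7.9
[267. 209.] [0.1 0.3] 1 13.1
[242. 192.] [ 3.1 -0.2] 1 5.6
[238. 192.] [ 3.  -0.4] 1 5.9
[237. 202.] [ 3.1 -0.4] 1 4.7
[248. 197.] [ 3.4 -0.3] 1 6.5
[228. 200.] [ 2.5 -0.8] 1 12.6
[244. 188.] [ 3.1 -0.5] 1 3.9
[240. 197.] [ 2.8 -0.3] 1 7.2
[234. 197.] [ 3.  -0.4] 1 5.4
[254. 213.] [1.2 1. ] 1 13.0
[248. 193.] [ 3.4 -0.3] 1 6.3
[253. 202.] [4. 1.] 1 16.4
[256. 207.] [3.3 2. ] 1 7.0
[258. 215.] [1.2 0.6] 1 10.9
[249. 203.] [ 3.3 -0.3] 1 3.1
```

```bash
python3 drive.py '{"ticks":[[0.003,0,-0.001,0,0],[0.006,0,-0.001,0,0],[0.008,0,-0.001,0,0],[0.008,0,-0.001,0,0]]}'| egrep 'ee_pos|wrist_f'; python3 - <<'E'
from h import *
stat();cv2.imwrite('pics/s29.png',bot.camera('scene'))
E
python3 flow.py s28 s29 226 186 268 216|awk '{if($NF<12)print}'
```

```text
ee_pos: [0.4516, 0.0034, 0.1493]
wrist_force: [0.3, 0.2, -5.0]
33.62 [0.4516 0.0034 0.1493] [-179.9    0.    83. ] F [ 0.3  0.2 -5. ] T [ 0.07  0.   -0.07] op 0.01 31.9
[267. 208.] [-0.1 -0.2] 1 8.6
[238. 193.] [-1.6  0.1] 1 5.5
[233. 195.] [-1.6  0.2] 1 5.4
[243. 192.] [-1.6  0. ] 1 6.7
[254. 193.] [-1.8  0.3] 1 6.1
[227. 200.] [-0.8  0.2] 1 7.7
[231. 199.] [-1.4  0.3] 1 8.5
[231. 207.] [-0.4 -0.1] 1 6.4
[260. 204.] [-2.  -0.8] 1 9.5
[242. 196.] [-1.4  0.1] 1 7.5
[248. 193.] [-1.7  0.2] 1 5.9
[240. 202.] [-1.7  0.2] 1 3.0
[251. 197.] [-1.9  0.1] 1 6.7
[248. 187.] [-1.7  0.1] 1 3.9
[237. 197.] [-1.6  0.1] 1 5.0
[258. 210.] [-1.3 -0.6] 1 4.8
[236. 210.] [-1.8 -0.9] 1 7.7
[252. 203.] [-1.7  0.3] 1 3.6
[258. 214.] [-0.4 -0.8] 1 5.9
[243. 215.] [-1.7 -1.1] 1 8.3
[266. 203.] [ 0. -0.] 1 2.7
```

```bash
python3 drive.py '{"ticks":[[0,0,-0.01,0,0],[-0.006,0,-0.012,0,0],[-0.013,0,-0.012,0,0],[-0.018,0,-0.012,0,0],[-0.018,0,-0.01,0,0]]}'| egrep 'ee_pos|wrist_f'; for i in 1 2 3; do python3 drive.py '{"ticks":[[0,0,0.001,0,0],[0,0,0.002,0,0]]}'| egrep 'ee_pos|wrist_f';done
```

```text
ee_pos: [0.4498, -0.0158, 0.1604]
wrist_force: [-0.3, -0.3, -4.4]
ee_pos: [0.4496, -0.0148, 0.1578]
wrist_force: [0.2, -0.2, -4.7]
ee_pos: [0.45, -0.0142, 0.1567]
wrist_force: [-2.0, 4.1, 7.4]
ee_pos: [0.4505, -0.0137, 0.1563]
wrist_force: [-4.6, 8.2, 18.5]
```

```bash
python3 drive.py '{"ticks":[[0.002,0,0,0,0],[0.004,0,0,0,0],[0.006,0,0,0,0]]}'| egrep 'ee_pos|wrist_f'; python3 - <<'E'
from h import *
stat();np.save('E30.npy',bot.camera_info('wrist')['extrinsics']);cv2.imwrite('pics/w30.png',bot.camera('wrist'));cv2.imwrite('pics/s30.png',bot.camera('scene'))
E
python3 flow.py s28 s30 226 186 268 216|awk '{if($NF<12)print}'; python3 flow.py s8 s30 205 212 245 245|awk '{if($NF<6)print}'|head -3
```

```text
ee_pos: [0.4506, -0.0088, 0.1543]
wrist_force: [-1.2, -2.3, -1.4]
34.83 [ 0.4506 -0.0088  0.1543] [1.8e+02 1.0e-01 8.3e+01] F [-1.2 -2.3 -1.4] T [-0.77  0.09 -0.01] op 0.0092 32.3
[267. 208.] [0.  0.1] 1 4.8
[238. 193.] [0.9 0.4] 1 9.9
[233. 195.] [1.1 0.2] 1 9.3
[243. 192.] [0.5 0. ] 1 8.2
[254. 193.] [ 0.6 -0.8] 1 5.7
[227. 200.] [ 0.3 -0.1] 1 3.1
[231. 199.] [ 0.9 -0.2] 1 7.3
[231. 207.] [ 0.1 -0.1] 1 4.0
[260. 204.] [1.2 0.2] 1 8.8
[242. 196.] [0.8 0.2] 1 6.9
[248. 193.] [ 1.  -0.4] 1 9.3
[240. 202.] [1.  0.2] 1 3.0
[251. 197.] [ 0.6 -0.6] 1 10.8
[248. 187.] [ 0.5 -0.2] 1 3.9
[237. 197.] [1.1 0.4] 1 6.0
[258. 210.] [1.4 0.8] 1 5.4
[236. 210.] [0.6 0.2] 1 4.2
[252. 203.] [ 0.8 -0.2] 1 3.7
[258. 214.] [1.2 0.8] 1 8.2
[243. 215.] [0.8 0.5] 1 5.9
[266. 203.] [0. 0.] 1 2.9
[236. 226.] [-0. -0.] 1 1.9
[212. 218.] [-0.  0.] 1 2.0
[242. 230.] [0. 0.] 1 2.0
```

```bash
python3 drive.py '{"ticks":[[0,0,-0.004,0,0],[-0.006,0,-0.004,0,0],[-0.01,0,-0.004,0,0],[-0.01,0,0.001,0,0],[-0.01,0,0.003,0,0]]}'| egrep 'ee_pos|wrist_f'; python3 drive.py '{"ticks":[[0.002,0,0,0,0],[0.004,0,0.001,0,0],[0.006,0,0.002,0,0],[0.008,0,0.002,0,0]]}'| egrep 'ee_pos|wrist_f'; python3 - <<'E'
from h import *
stat();np.save('E31.npy',bot.camera_info('wrist')['extrinsics']);cv2.imwrite('pics/w31.png',bot.camera('wrist'));cv2.imwrite('pics/s31.png',bot.camera('scene'))
E
python3 flow.py s28 s31 226 186 268 216|awk '{if($NF<12)print}'; python3 flow.py s8 s31 205 212 245 245|awk '{if($NF<6)print}'|head -3
```

```text
ee_pos: [0.4505, -0.0176, 0.1532]
wrist_force: [-1.9, 10.5, 22.5]
ee_pos: [0.4505, -0.011, 0.1494]
wrist_force: [-1.3, -2.1, -0.8]
35.68 [ 0.4505 -0.011   0.1494] [179.9   0.   83. ] F [-1.3 -2.1 -0.8] T [-0.74  0.05  0.01] op 0.0094 32.6
[267. 208.] [0.  0.1] 1 4.5
[238. 193.] [1.  1.7] 1 10.7
[243. 192.] [1.  1.6] 1 7.5
[254. 193.] [1.1 0.2] 1 7.4
[227. 200.] [ 0.3 -0.1] 1 3.4
[231. 207.] [-0.2 -0.1] 1 4.1
[260. 204.] [2.3 0.5] 1 11.4
[242. 196.] [1.3 1.7] 1 9.6
[240. 202.] [1.6 1.4] 1 5.1
[248. 187.] [1.  1.3] 1 4.1
[258. 210.] [3.2 0.9] 1 11.5
[236. 210.] [-0.6 -0.4] 1 5.2
[252. 203.] [1.6 0.6] 1 5.9
[243. 215.] [0.8 0.8] 1 6.0
[266. 203.] [0. 0.] 1 4.6
[236. 226.] [-0. -0.] 1 1.7
[212. 218.] [-0.  0.] 1 2.0
[242. 230.] [0. 0.] 1 1.9
```

```bash
python3 drive.py '{"ticks":[[0,0,-0.006,0,0],[0,0,-0.012,0,0],[0.006,0,-0.02,0,0],[0.012,0,-0.02,0,0],[0.012,0,-0.02,0,0]]}'| egrep 'ee_pos|wrist_f'; python3 drive.py '{"ticks":[[0,0,0,0,0],[0,0,0,0,0]]}'| egrep 'ee_pos|wrist_f'; python3 - <<'E'
from h import *
np.set_printoptions(linewidth=200)
stat();E=np.array(bot.camera_info('wrist')['extrinsics']);np.save('E32.npy',E);w=bot.camera('wrist');cv2.imwrite('pics/w32.png',w);s=bot.camera('scene');cv2.imwrite('pics/s32.png',s)
E8=np.load('E8.npy');g8=cv2.cvtColor(cv2.imread('pics/w8.png'),6);g=cv2.cvtColor(w,6)
def dots(g,u0,u1,v0,v1):
    m=np.zeros_like(g);m[v0:v1,u0:u1]=(g[v0:v1,u0:u1]>150)*255
    n,l,st,c=cv2.connectedComponentsWithStats(m);return [(c[i].round(1).tolist(),int(st[i,4])) for i in range(1,n)]
print('w8',dots(g8,253,262,141,155),plane('wrist',257.5,148,.133,E8),plane('wrist',257,210,.133,E8))
print(g[170:290:4,236:276:3])
print('w32',dots(g,246,262,200,280))
print(g[60:200:4,250:262:6].ravel().tolist())
E
```

```text
ee_pos: [0.4522, 0.0023, 0.1697]
wrist_force: [-0.3, 1.1, -5.5]
ee_pos: [0.4516, 0.0015, 0.1688]
wrist_force: [0.9, -0.5, -5.1]
36.37 [0.4516 0.0015 0.1688] [-180.    0.   83.] F [ 0.9 -0.5 -5.1] T [ 0.06 -0.05  0.  ] op 0.0095 32.1
w8 [([253.1, 147.1], 15), ([257.7, 148.4], 29)] [0.45428267 0.02611873 0.133     ] [ 0.44605008 -0.0401457   0.133     ]
[[145 153 155 154 154 146 152 153 152 155 153 140 137 140]
 [249 249 249 249 249 249 249 248 248 249 249 249 249 249]
 [245 245 245 245 245 245 245 246 244 245 245 245 245 245]
 [216 219 216 215 218 217 215 215 216 215 215 215 216 218]
 [214 217 216 217 217 217 216 216 217 216 216 216 215 214]
 [215 218 217 216 216 215 216 217 218 217 218 216 217 215]
 [214 216 214 217 215 215 219 217 218 216 216 211 214 215]
 [219 219 220 217 217 216 219 218 216 214 215 216 216 215]
 [247 247 247 247 247 247 247 247 246 245 246 245 246 246]
 [248 247 247 247 248 206 193 220 246 245 246 246 241 206]
 [169 248 247 248 191 191 191 178 229 245 246 217 144 143]
 [210 226 247 248 180 189 190 178 220 245 239 165 200 217]
 [204 215 247 249 171 190 188 178 217 
[... 722 characters left out ...]
9  69]
 [ 82  88  81  54  60  66  63  66  63  59  87 169  67  69]
 [ 52  65  76  46  59  57  62  58  56  52  87  68  63  67]
 [ 57  56  76  51  51  54  59  55  57  54  83  54  64  65]
 [ 54  56  75  46  53  57  62  56  58  56  86  55  63  63]
 [ 51  55  54  43  50  58  51  56  58  51  86  58  52  57]]
w32 [([253.5, 211.9], 395), ([253.4, 252.0], 138)]
[67, 64, 67, 68, 196, 187, 216, 216, 218, 217, 218, 218, 204, 200, 245, 246, 246, 245, 247, 245, 245, 245, 245, 245, 245, 245, 245, 245, 245, 245, 244, 244, 244, 245, 182, 184, 209, 215, 213, 211, 211, 213, 210, 193, 214, 194, 212, 192, 164, 210, 121, 112, 151, 154, 154, 157, 222, 222, 247, 247, 226, 225, 215, 219, 216, 217, 216, 216, 215, 218]
```

```bash
python3 - <<'E'
from h import *
E=np.load('E32.npy')
for z in(.165,.1675,.170):
    p=plane('wrist',253.5,252,z,E);print(z,p.round(4),'centre',(p[:2]-.0332*np.array([.118,.993])).round(4))
E
python3 bar2.py w32 E32 226 285; python3 flow.py s28 s32 226 182 268 216|awk '{if($NF<14)print}'
```

```text
0.165 [0.4515 0.0073 0.165 ] centre [ 0.4476 -0.0256]
0.1675 [0.4517 0.0087 0.1675] centre [ 0.4478 -0.0243]
0.17 [0.4518 0.01   0.17  ] centre [ 0.4479 -0.0229]
226 240.4 265.1 [0.4537 0.0278 0.1813]
285 241.8 267.5 [0.452  0.0076 0.192 ]
w32 tilt -0.489 yaw -4.9
[228. 184.] [ 0.1 -0. ] 1 3.7
[267. 208.] [-0. -0.] 1 2.3
[243. 192.] [-1.5 -4.5] 1 10.6
[254. 193.] [-1.5 -6.3] 1 7.9
[243. 185.] [-1.3 -5. ] 1 5.2
[227. 200.] [-0.1  0. ] 1 2.9
[231. 199.] [ 0.1 -0. ] 1 8.9
[247. 183.] [-1.2 -5. ] 1 5.2
[231. 207.] [ 0.3 -0.3] 1 8.8
[260. 204.] [ 0.1 -0.3] 1 13.5
[242. 196.] [-1.1 -4.2] 1 13.0
[248. 193.] [-0.7 -5.1] 1 11.5
[240. 202.] [-0.8 -5.1] 1 5.3
[251. 197.] [-0.9 -5.5] 1 11.7
[248. 187.] [-1.2 -5.2] 1 4.3
[237. 197.] [-0.2 -3.8] 1 13.5
[252. 203.] [-0.9 -5.6] 1 5.6
```

```bash
python3 drive.py '{"ticks":[[0.006,0,0,0,0],[0.012,0,0,0,0],[0.017,0,0,0,0],[0.017,0,0,0,0],[0.017,0,0,0,0]]}' 60| egrep 'ee_pos|wrist_f|grasp'; python3 - <<'E'
from h import *
stat();s=bot.camera('scene');cv2.imwrite('pics/s33.png',s)
a=cv2.cvtColor(cv2.imread('pics/s8.png'),6);b=cv2.cvtColor(s,6)
i=bot.camera_info('scene')
for u,v,w,h in((230,199,9,7),(233,197,9,7),(236,199,9,7),(240,202,9,7),(247,205,9,7),(249,208,9,6),(252,206,9,7)):
    t=a[v-h//2:v+h//2+1,u-w//2:u+w//2+1];r=cv2.matchTemplate(b[v-18:v+8,u-12:u+13],t,cv2.TM_CCOEFF_NORMED)
    _,m,_,l=cv2.minMaxLoc(r);print((u,v),'du',l[0]-12+w//2,'dv',l[1]-18+h//2,round(m,2))
def pr(p):
    q=np.linalg.inv(i['extrinsics'])@np.r_[p,1];q=i['mtx']@q[:3];return q[:2]/q[2]
c=np.array([.4505,-.0072,.09]);print('level +35mm gives',[(pr(c+[dx,dy,.0354])-pr(c+[dx,dy,0])).round(1) for dx,dy in((-.02,.035),(-.02,-.035))])
h=cv2.cvtColor(s,cv2.COLOR_BGR2HSV);m=cv2.inRange(h,(105,120,60),(125,255,255));m[:140]=0;m[240:]=0;m[:,:265]=0;m[:,318:]=0
ys,xs=np.nonzero(m);print('cover',len(xs),xs.mean(),ys.mean(),ys.min())
E
python3 flow.py s8 s33 205 212 245 245|awk '{if($NF<6)print}'|head -3; python3 flow.py s7 s33 270 180 318 200|awk '{if($NF<8)print}'|head -6
```

```text
ee_pos: [0.4538, 0.0186, 0.1692]
wrist_force: [-0.4, -0.1, -4.7]
grasp_force: 62.5
36.88 [0.4538 0.0186 0.1692] [-180.     0.    83.1] F [-0.4 -0.1 -4.7] T [ 0.03  0.   -0.01] op 0.0089 62.5
(230, 199) du -4 dv 1 0.95
(233, 197) du -8 dv 2 0.94
(236, 199) du 3 dv -11 0.84
(240, 202) du 4 dv -14 0.59
(247, 205) du 7 dv -11 0.8
(249, 208) du -2 dv -10 0.9
(252, 206) du -4 dv 1 0.58
level +35mm gives [array([-0.2, -9.3]), array([-0.1, -9.5])]
cover 224 295.29464285714283 195.01339285714286 184
[236. 226.] [-0. -0.] 1 1.9
[212. 218.] [-0.  0.] 1 2.1
[242. 230.] [0. 0.] 1 2.3
[283. 198.] [-0.2  0.5] 1 4.1
[305. 180.] [0.1 0.1] 1 3.7
[307. 186.] [-0.1  0.1] 1 6.3
[306. 199.] [-0.   0.2] 1 2.8
[286. 195.] [-0.1  0.4] 1 5.9
[310. 193.] [0.  0.1] 1 3.0
```

```bash
python3 drive.py '{"ticks":[[0,0,0,0,0],[0,0,0,0,0]]}'| egrep 'ee_pos|wrist_f'; python3 -c "
from workcell import bot
print(bot.job_done())"
```

```text
ee_pos: [0.4538, 0.018, 0.1692]
wrist_force: [-0.9, 0.4, -4.7]
the job is handed in; nothing more can be done
None
```

Handed in at about 37 s, no verdict returned: the cover hangs on the hook, the block is held about level, roughly 2 cm above the heater's deck and centred over the well, and the heater hasn't moved (all estimated from camera and force readings); I never checked the bottle or the tubes after the start.

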